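Separator board and second layer of gauges

ROBOT

A 6-joint arm with a two-finger parallel gripper is mounted at the origin on the work surface. World frame = base frame: x ahead of the robot, y to its left, z up, the work surface at z = 0. Lengths are in m, angles in rad, forces in N, time in s.
With the tool pointing down it reaches from about 0.3 to 1 m from the base axis. Payload 5.1 kg.
Tool frame: the origin (TCP) lies at the very end of the fingers, on their centre line; the grasp point (between the pads) lies 19 mm behind it; z points along the fingers, y is the direction in which the jaws open and shut (so a half turn about z gives the same grasp; the last joint's range is limited). The gripper opens to 95 mm and grips with 3 to 60 N. Pads are 20 mm wide; open, the fingers measure 119 mm over their backs; the gripper's body (75 mm by 180 mm) begins 59 mm behind the grasp point.
Start: joints at [-1.307, 0.124, 1.65, -0, 1.367, -0.083], TCP at [0.221, -0.611, 0.19] pointing down, gripper open.
Joint ranges: [-2.61, 2.61], [-1.02, 2.33], [0.03, 2.71], [-1.35, 4.49], [0.32, 2.68], [-2.91, 2.91]. Speed limits (rad/s): [2.57, 2.57, 3.14, 3.14, 3.14, 3.14].

INTERFACE

Orientations are given as [roll, pitch, yaw] about the fixed x, y, z axes, in that order (R = Rz(yaw) Ry(pitch) Rx(roll)).
In Python, from station import readout, vision, order gives the robot as it stands. The module is installed in compiled form; this text tells all that it offers.
- The arm moves only by the tool jog_arm, never from a script. Its argument "deltas" is a list that holds one entry, the list of rows, each a list of 6 numbers: the shift along the tool's x, y, z normalised to -1 to 1, where 1 is 0.025 m, then the turn, a rotation vector about the tool's x, y, z normalised to -1 to 1, where 1 is 4 degrees. In form: [[[x, y, z, ax, ay, az], ...]]. A call has 1 to 20 rows; each row shifts and turns the commanded pose from where the row before left it, along the tool's axes as they then stand; what a row does not reach is not made up. A row lasts 1/10 s, in which the tool goes at most 50 mm and 8.59 degrees, less where a joint would pass 70% of its speed; a pose out of reach is approached as far as the arm can. A call with a number of a shift or a turn outside -1 to 1 is refused whole. A call with a gripper value outside its range is refused whole. "grip" is the opening, from 0 (shut) to 1 (fully open), set as the call begins (left out, the last holds). The fingers move at their own pace and stop on an object; "squeeze" is the grip in N (left out, the last holds). Time passes only in rows, so rows that do not move let the fingers close. It gives the time, the measured TCP pose, the force and the opening at its end, in the units of the state.
- readout.get_obs(): the state, without advancing time (a new reading comes with each control period).
- vision.snapshot(name): name is "side" or "top"; returns a dict with "color" (384x512x3 uint8, blue, green, red), "fx", "fy", "cx", "cy" (pixels), "k1" (the pictures are not rectified: a ray, as slopes to the right and down, at radius r is drawn at 1 + k1 r^2 times it, then the intrinsics apply), "xyz" and "orientation" of the camera in the world. Camera axes: x right, y down, z forward; pixel columns grow to the right and rows downward; lengths in m; the calibration is good to about 2 mm. A picture is of the moment at which its call begins. There is no depth.
- order.finish_job(): hands the job in, once; it reports no verdict.
The state is a dict: "clock": time; "q": joint angles; "qvel": joint speeds; "joint_torque": joint torques, N m; "eef_pos": TCP position; "tcp_rot": TCP orientation; "ft_force": force on the tool from outside, world axes, zero at the start; "moment": the same for the moment, N m; "grip_width": finger opening in m.
Only numpy, scipy, OpenCV 4.12 (cv2) and the standard library are available. Lean on these libraries where they do the work, as an engineer would, in place of code of your own. Each camera call takes 0.05 s, during which the arm holds its last target.

TASK

Slide the plywood separator board off the carton, without lifting it away, over the low end of the green crate until it lies flat on all four gauges of the bottom layer, clear of the carton. Then stack the next layer: set the two smaller gauges gently on the board, side by side, upright with their dials up and wholly on it. Leave the bottom layer in place and do not disturb the tin, the small box or the tail lamp.

Things in the scene. Friction and masses are not known exactly. Their poses are not given: they have to be found in the camera images.
- crate: fixed green plastic packing crate; origin at the centre of its underside, on the table. Inside 176 mm along its x and 172 mm along its y, walls and floor 6 mm thick. Walls at +x, -x and +y rise to 82 mm; the end at -y is low, 58 mm. Four bottom-layer gauges stand inside, their tops 61 mm above the table
- carton: fixed closed cardboard carton, 144 mm (its x) by 160 mm (its y), 65 mm tall, standing against the crate's low end, axes parallel to the crate's; origin at the centre of its underside. Its edge towards the crate is 93 mm from the crate's centre
- board: loose plywood separator board, 160 x 160 x 12 mm, 0.2 kg, lying on the carton, overhanging its sides; origin at the centre of its underside, z up, sides along x and y
- gauge_a: loose smaller round car gauge, dark steel can with bright bezel, 66 mm diameter, 50 mm tall, about 0.3 kg, standing face up on the table away from the crate; origin at the centre of its underside, z up through the dial
- gauge_b: loose smaller round car gauge, dark steel can with bright bezel, 66 mm diameter, 50 mm tall, about 0.3 kg, standing face up on the table away from the crate; origin at the centre of its underside, z up through the dial
- lower0: bottom-layer round gauge, 76 mm diameter, 55 mm tall, standing loose in a cell of the crate; origin at the centre of its underside
- lower1: bottom-layer round gauge, 76 mm diameter, 55 mm tall, standing loose in a cell of the crate; origin at the centre of its underside
- lower2: bottom-layer round gauge, 76 mm diameter, 55 mm tall, standing loose in a cell of the crate; origin at the centre of its underside
- lower3: bottom-layer round gauge, 76 mm diameter, 55 mm tall, standing loose in a cell of the crate; origin at the centre of its underside
- tin: bystander: upright closed tin with a paper label, 66 mm diameter, 90 mm tall; origin at the centre of its underside
- bulb_box: bystander: small cardboard box 70 x 110 x 45 mm lying on the table; origin at the centre of its underside
- tail_lamp: bystander: red tail lamp 80 x 130 x 46 mm on the table; origin at the centre of its underside

How it is judged:
By the outcome, as a careful person would: the job done as asked, in the order asked, and still so for the second after the job is handed in, with the robot touching nothing.
It also fails if it takes over 72 s, if anything falls off the work surface, if the arm or the gripper's body presses on something with over 40 N, if the wrist force passes 120 N, or if a joint passes its speed limit or range.

## Working session

There is one attempt and no reset: what is moved stays moved. The work goes in short steps, Python scripts to look and compute and a tool call to move; the robot and the scene stay as the last step left them, time stands still between calls to the robot, and variables do not carry over. Pictures are saved under pics/ and viewed, and the job is handed in when it is done.

Besides the shell and the picture viewer there is one more tool, called as name(argument=value, ...), one argument or row to a line, values as JSON. jog_arm: Moves the arm, as the interface text tells. Scaled input: -1 to 1 covers 0.025 m each way for a shift and 4 degrees each way for a turn. Its arguments: {"type":"object","properties":{"deltas":{"type":"array","items":{"type":"array","items":{"type":"array","items":{"type":"number"}}}},"grip":{"type":"number"},"squeeze":{"type":"number"}},"required":["deltas"]}

```bash
mkdir -p pics; cat > h.py <<'E'
import numpy as np, cv2
from scipy.spatial.transform import Rotation as R
from station import readout, vision, order
def snap(name, fn=None):
    s=vision.snapshot(name)
    if fn: cv2.imwrite('pics/'+fn, s['color']); np.save('pics/'+fn+'.npy', {k:v for k,v in s.items()}, allow_pickle=True)
    return s
def load(fn): return np.load('pics/'+fn+'.npy',allow_pickle=True).item()
def rot(s):
    o=np.array(s['orientation'],float)
    return o if o.shape==(3,3) else R.from_euler('xyz',o).as_matrix()
def ray(s,u,v):
    K=np.array([[s['fx'],0,s['cx']],[0,s['fy'],s['cy']],[0,0,1.]])
    p=cv2.undistortPoints(np.array([[[u,v]]],float),K,np.array([s['k1'],0,0,0,0.]))[0,0]
    return rot(s)@np.array([p[0],p[1],1.])
def atz(s,u,v,z):
    d=ray(s,u,v); c=np.array(s['xyz']); return c+d*(z-c[2])/d[2]
def proj(s,P):
    P=np.atleast_2d(np.array(P,float)); q=(P-np.array(s['xyz']))@rot(s)
    x=q[:,:2]/q[:,2:]; r2=(x**2).sum(1,keepdims=True); x=x*(1+s['k1']*r2)
    return x*[s['fx'],s['fy']]+[s['cx'],s['cy']]
E
python3 - <<'E'
from h import *
for n in('top','side'):
    s=snap(n,n+'0.png'); print({k:v for k,v in s.items() if k!='color'})
print(readout.get_obs())
E
```

```text
{'fx': 425.0738301726985, 'fy': 425.0738301726985, 'cx': 253.58019258917216, 'cy': 185.38647904240483, 'k1': -0.10261290963808635, 'xyz': array([0.49474889, 0.04061981, 1.10644085]), 'orientation': array([-3.03816656, -0.01646676, -1.56221706])}
{'fx': 368.2944180833532, 'fy': 368.2944180833532, 'cx': 253.26105774022008, 'cy': 194.8123946575856, 'k1': 0.03729462012306034, 'xyz': array([ 0.520182  , -0.81114297,  0.57892609]), 'orientation': array([-2.12576845,  0.01773165, -0.10835212])}
{'clock': 0.1, 'q': array([-1.30663030e+00,  1.24453835e-01,  1.65150156e+00,  1.53603077e-05,
        1.36747700e+00, -8.25889009e-02]), 'qvel': array([ 0.00017827, -0.00027185, -0.0035019 , -0.00052895, -0.00142505,
       -0.00099813]), 'joint_torque': array([-4.81847128e-04, -4.18884087e+01, -3.61097252e+01,  7.77483894e-02,
        4.62386466e-02, -6.07943230e-05]), 'eef_pos': array([ 0.22072647, -0.61073225,  0.18862218]), 'tcp_rot': array([-3.13976042e+00, -1.66756341e-04,  3.46751661e-01]), 'ft_force': array([-0.48555551, -0.83444826,  0.19343069]), 'moment': array([ 0.03541684, -0.04132018,  0.02601297]), 'grip_width': 0.09514330049696}
```

View pics/top0.png

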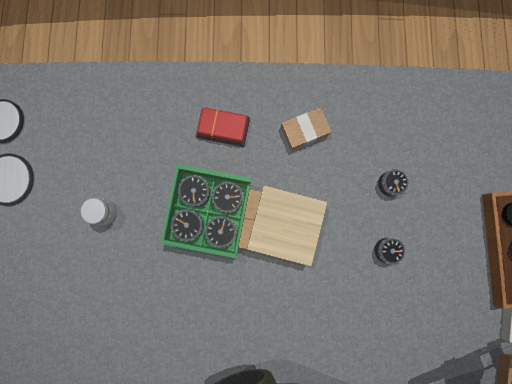

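View pics/side0.png

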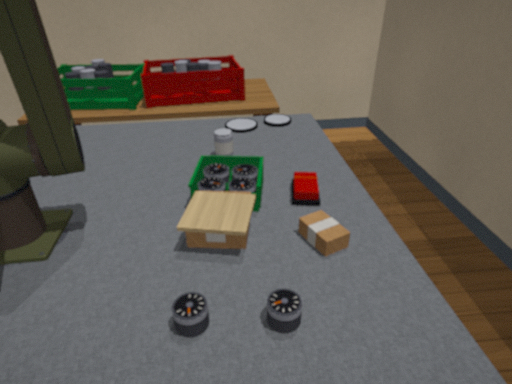

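```bash
python3 - <<'E'
import cv2
a=cv2.imread('pics/top0.png')
cv2.imwrite('pics/c1.png',cv2.resize(a[155:275,155:335],None,fx=4.4,fy=4.4,interpolation=cv2.INTER_CUBIC))
cv2.imwrite('pics/c2.png',cv2.resize(a[160:275,370:420],None,fx=5,fy=5,interpolation=cv2.INTER_CUBIC))
b=cv2.imread('pics/side0.png')
cv2.imwrite('pics/c3.png',cv2.resize(b[145:255,170:270],None,fx=5,fy=5,interpolation=cv2.INTER_CUBIC))
E
```

```text
(no output)
```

View pics/c1.png

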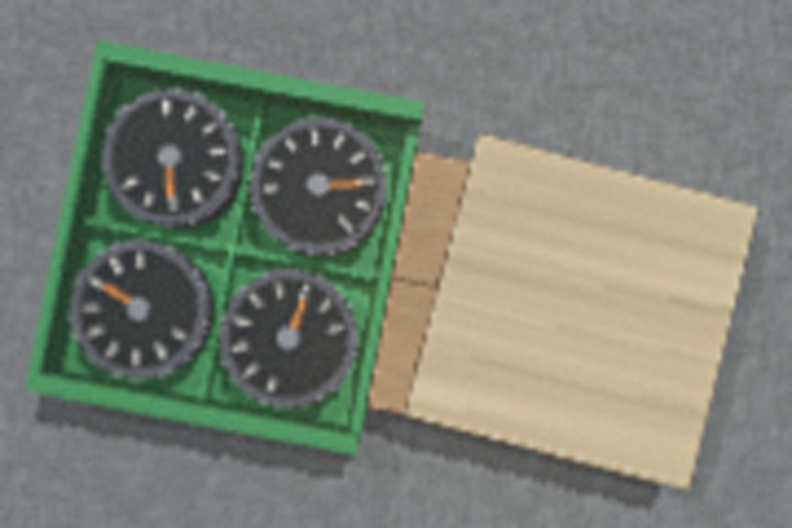

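View pics/c2.png

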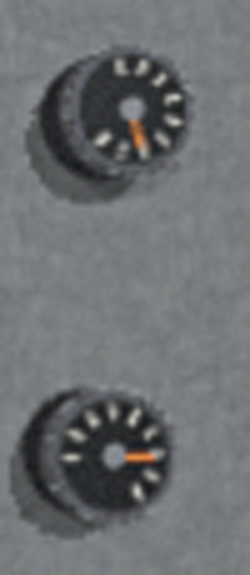

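View pics/c3.png

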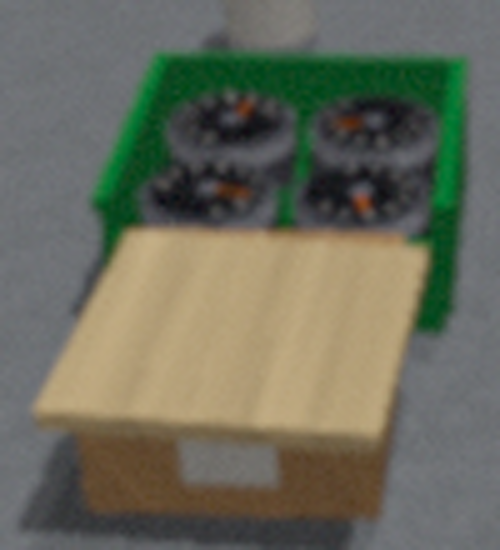

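```bash
python3 - <<'E'
from h import *
s=load('top0.png')
def m(pts,f,ox,oy,z): return np.array([atz(s,(U+.5)/f-.5+ox,(V+.5)/f-.5+oy,z) for U,V in pts])[:,:2]
cr=m([(98,42),(423,104),(355,450),(28,388)],4.4,155,155,.082)
bd=m([(480,135),(757,207),(690,488),(408,414)],4.4,155,155,.077)
lo=m([(169,157),(318,185),(288,337),(138,308)],4.4,155,155,.061)
ca=m([(415,152),(369,408)],4.4,155,155,.065)
g=m([(131,107),(115,456)],5,370,160,.05)
for n,a in (('crate',cr),('board',bd)):
    print(n,a.round(4).tolist(),'mean',a.mean(0).round(4))
    for i in range(4):
        d=a[(i+1)%4]-a[i]; print('  len',np.linalg.norm(d).round(4),'ang',np.degrees(np.arctan2(d[1],d[0])).round(2))
print('lower',lo.round(4).tolist(),lo.mean(0)); print('ca',ca.round(4)); print('g',g.round(4).tolist())
E
```

```text
crate [[0.6513, 0.2121], [0.6186, 0.0317], [0.4292, 0.0668], [0.4606, 0.2455]] mean [0.5399 0.139 ]
  len 0.1833 ang -100.29
  len 0.1926 ang 169.48
  len 0.1814 ang 80.03
  len 0.1937 ang -9.94
board [[0.6022, -0.0001], [0.5637, -0.1541], [0.4093, -0.1163], [0.4486, 0.0383]] mean [ 0.506  -0.0581]
  len 0.1588 ang -104.06
  len 0.1589 ang 166.26
  len 0.1595 ang 75.71
  len 0.1583 ang -14.02
lower [[0.5897, 0.1738], [0.5748, 0.0899], [0.4899, 0.1054], [0.505, 0.1893]] [0.53985082 0.13957757]
ca [[0.5936 0.0358]
 [0.4512 0.0598]]
g [[0.6195, -0.3378], [0.4433, -0.3258]]
```

jog_arm(
  deltas=[
    [[0,0,0,0,0,-1],[0,0,0,0,0,-1],[0,0,0,0,0,-1],[0,0,0,0,0,-1],[0,0,0,0,0,-1],[0,0,0,0,0,-1],[0,0,0,0,0,-1],[0,0,0,0,0,-1],[0,0,0,0,0,-1],[0,0,0,0,0,-1],[0,0,0,0,0,-1],[0,0,0,0,0,-1],[0,0,0,0,0,-1],[0,0,0,0,0,-1],[0,0,0,0,0,-1]],
  ],
  grip=1,
)

```text
clock: 1.6
eef_pos: [0.2208, -0.6109, 0.189]
tcp_rot: [-3.141, -0.001, 1.397]
ft_force: [0.4, -0.2, 0.6]
grip_width: 0.095
```

jog_arm(
  deltas=[
    [[0.96,0.365,0.1,0,0,0],[0.96,0.365,0.1,0,0,0],[0.96,0.365,0.1,0,0,0],[0.96,0.365,0.1,0,0,0],[0.96,0.365,0.1,0,0,0],[0.96,0.365,0.1,0,0,0],[0.96,0.365,0.1,0,0,0],[0.96,0.365,0.1,0,0,0],[0.96,0.365,0.1,0,0,0],[0.96,0.365,0.1,0,0,0],[0.96,0.365,0.1,0,0,0],[0.96,0.365,0.1,0,0,0],[0.96,0.365,0.1,0,0,0],[0.96,0.365,0.1,0,0,0],[0.96,0.365,0.1,0,0,0],[0.96,0.365,0.1,0,0,0],[0.96,0.365,0.1,0,0,0],[0.96,0.365,0.1,0,0,0],[0.96,0.365,0.1,0,0,0],[0.96,0.365,0.1,0,0,0]],
  ],
)

```text
clock: 3.6
eef_pos: [0.4851, -0.1698, 0.1392]
tcp_rot: [-3.141, -0.0, 1.394]
ft_force: [-0.1, 0.1, -0.9]
grip_width: 0.0954
```

jog_arm(
  deltas=[
    [[0,0,0,0,-1,0],[0,0,0,0,-1,0],[0,0,0,0,-1,0],[0,0,0,0,-1,0],[0,0,0,0,-1,0],[0,0,0,0,0,0]],
  ],
)

```text
clock: 4.2
eef_pos: [0.4844, -0.1692, 0.1383]
tcp_rot: [-3.139, 0.349, 1.398]
ft_force: [-0.3, 0.1, -0.6]
grip_width: 0.0952
```

```bash
cat >> h.py <<'E'
C=np.array([.5399,.1393]); X=np.array([.9845,-.1754]); Y=np.array([.1754,.9845])
def crate(p): d=np.array(p)[...,:2]-C; return np.stack([d@X,d@Y],-1)
def st():
    o=readout.get_obs(); p=o['eef_pos']; print('t',round(o['clock'],2),'tcp',p.round(4),'crate',crate(p).round(4),'rot',np.degrees(o['tcp_rot']).round(2),'F',o['ft_force'].round(2),'grip',round(o['grip_width'],4)); return o
E
python3 - <<'E'
from h import *
st(); snap('side','side1.png'); snap('top','top1.png')
E
```

```text
t 4.2 tcp [ 0.4844 -0.1692  0.1383] crate [-0.0005 -0.3134] rot [-179.84   19.97   80.08] F [-0.35  0.14 -0.58] grip 0.0952
```

View pics/side1.png

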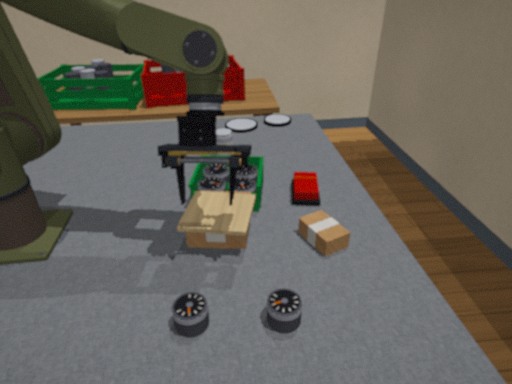

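View pics/top1.png

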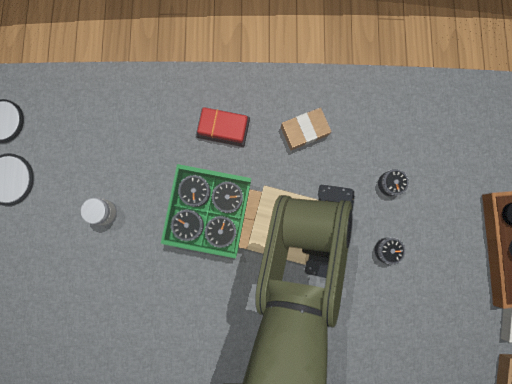

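jog_arm(
  deltas=[
    [[0.226,0,0.622,0,0,0],[0.226,0,0.622,0,0,0],[0.226,0,0.622,0,0,0],[0.226,0,0.622,0,0,0],[0,0,0,0,0,0]],
  ],
)

```text
clock: 4.8
eef_pos: [0.4821, -0.1705, 0.0694]
tcp_rot: [-3.134, 0.348, 1.396]
ft_force: [0.2, -0.1, -0.9]
grip_width: 0.0948
```

```bash
python3 - <<'E'
from h import *
st(); s=snap('side','side2.png'); cv2.imwrite('pics/side2c.png',cv2.resize(s['color'][100:270,130:300],None,fx=3.5,fy=3.5,interpolation=cv2.INTER_CUBIC))
E
```

```text
t 4.8 tcp [ 0.4821 -0.1705  0.0694] crate [-0.0025 -0.3151] rot [-179.57   19.96   79.98] F [ 0.15 -0.07 -0.88] grip 0.0948
```

View pics/side2c.png

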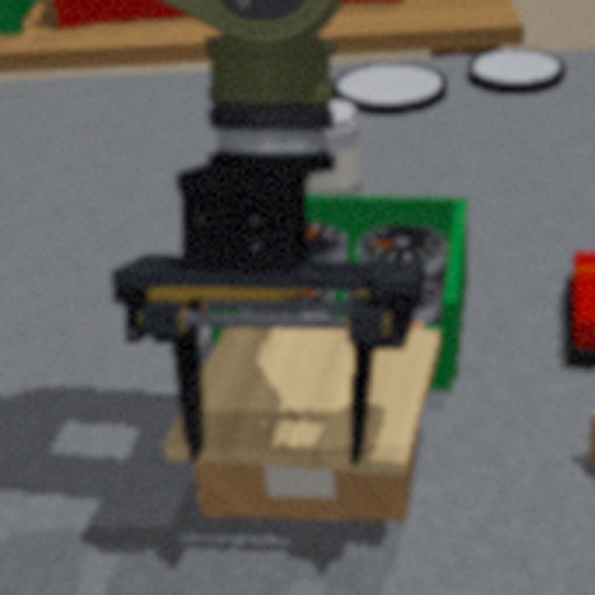

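jog_arm(
  deltas=[
    [[-0.034,0.1,-0.094,0,0,0],[0.188,0,-0.068,0,0,0],[0.188,0,-0.068,0,0,0],[0.188,0,-0.068,0,0,0],[0.188,0,-0.068,0,0,0],[0.188,0,-0.068,0,0,0],[0.188,0,-0.068,0,0,0],[0.188,0,-0.068,0,0,0],[0,0,0,0,0,0]],
  ],
)

```text
clock: 5.75
eef_pos: [0.4937, -0.1363, 0.076]
tcp_rot: [-3.142, 0.349, 1.395]
ft_force: [0.1, -0.6, 0.5]
grip_width: 0.095
```

```bash
cat >> h.py <<'E'
def look(tag):
    s=snap('side','side%s.png'%tag); t=snap('top','top%s.png'%tag)
    a=cv2.resize(s['color'][120:260,150:290],(560,560),interpolation=cv2.INTER_CUBIC)
    cv2.imwrite('pics/s%sc.png'%tag,a)
    cv2.imwrite('pics/t%sc.png'%tag,cv2.resize(t['color'][155:275,155:335],None,fx=4.4,fy=4.4,interpolation=cv2.INTER_CUBIC))
E
python3 - <<'E'
from h import *
st(); look('3')
E
```

```text
t 5.75 tcp [ 0.4937 -0.1363  0.076 ] crate [ 0.0029 -0.2794] rot [-180.     19.99   79.92] F [ 0.08 -0.61  0.55] grip 0.095
```

View pics/s3c.png

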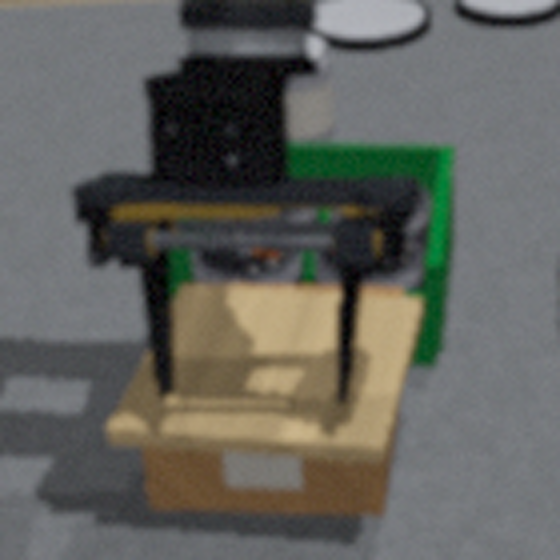

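View pics/t3c.png

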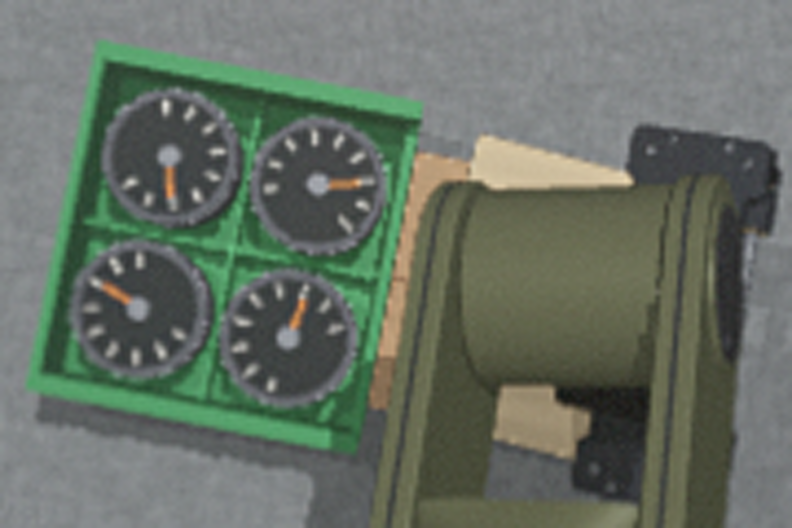

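```bash
python3 - <<'E'
from h import *
for fn,p in (('side2.png',(.4821,-.1705,.0694)),('side3.png',(.4937,-.1363,.076))):
    s=load(fn); im=cv2.resize(s['color'],None,fx=6,fy=6,interpolation=cv2.INTER_CUBIC)
    p=np.array(p); Rt=R.from_euler('xyz',[-3.1416,.349,1.396]).as_matrix()
    P=[p+Rt@np.array([dx,dy,dz]) for dy in(-.0475,.0475) for dx in (-.01,.01) for dz in (0,-.06)]
    q=proj(s,P)
    for i,(u,v) in enumerate(q): cv2.circle(im,(int(u*6+2.5),int(v*6+2.5)),4,[(0,0,255),(0,255,255)][i%2],-1)
    # original board rear edge bottom/top
    for z in(.065,.077):
        q=proj(s,[(.5637,-.1541,z),(.4093,-.1163,z)])*6+2.5
        cv2.line(im,tuple(int(a) for a in q[0]),tuple(int(a) for a in q[1]),(255,0,255),1)
    cv2.imwrite('pics/z_'+fn,im[6*150:6*245,6*165:6*290])
E
```

```text
(no output)
```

View pics/z_side2.png

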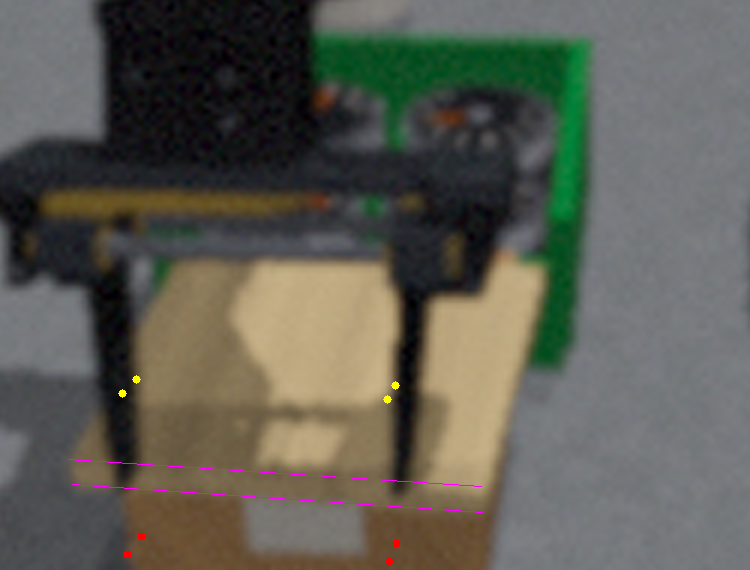

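View pics/z_side3.png

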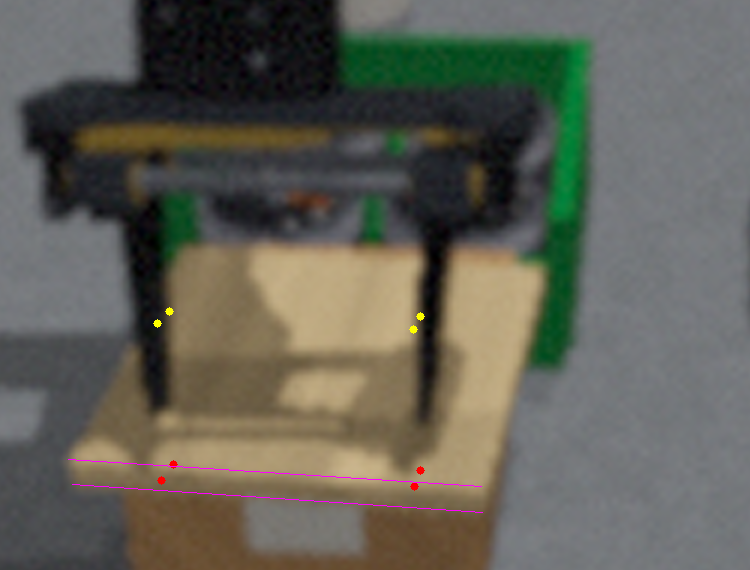

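```bash
python3 - <<'E'
from h import *
Rt=R.from_euler('xyz',[-3.1416,.349,1.396]).as_matrix()
for fn,p,obs in (('side2.png',(.4821,-.1705,.0694),[(125,487),(399,490)]),('side3.png',(.4937,-.1363,.076),[(157,410),(425,420)])):
    s=load(fn); p=np.array(p)
    for d in (0,.01,.015,.019,.025):
        q=proj(s,[p+Rt@[0,dy,-d] for dy in(-.0515,.0515)]); print(fn,d,((q-[165,150])*6+2.5).round(0).tolist())
    for o in obs: print('obs',o,'at y-plane same:',)
    for o in obs:
        u=(o[0]-2.5)/6+165; v=(o[1]-2.5)/6+150
        d=ray(s,u,v); c=np.array(s['xyz'])
        # intersect with plane crate y = tcp crate y
        n=np.array([Y[0],Y[1],0]); t=n@(p-c)/(n@d); print('  in vertical plane through tcp:',(c+t*d).round(4), ' at z.077:',crate(atz(s,u,v,.077)).round(4))
E
```

```text
side2.png 0 [[124.0, 545.0], [404.0, 553.0]]
side2.png 0.01 [[123.0, 519.0], [403.0, 526.0]]
side2.png 0.015 [[123.0, 506.0], [403.0, 513.0]]
side2.png 0.019 [[122.0, 495.0], [403.0, 502.0]]
side2.png 0.025 [[122.0, 479.0], [403.0, 487.0]]
obs (125, 487) at y-plane same:
obs (399, 490) at y-plane same:
  in vertical plane through tcp: [ 0.4348 -0.1621  0.096 ]  at z.077: [-0.0584 -0.2906]
  in vertical plane through tcp: [ 0.5326 -0.1795  0.0979]  at z.077: [ 0.0444 -0.288 ]
side3.png 0 [[157.0, 472.0], [428.0, 479.0]]
side3.png 0.01 [[157.0, 446.0], [428.0, 453.0]]
side3.png 0.015 [[156.0, 434.0], [428.0, 440.0]]
side3.png 0.019 [[156.0, 423.0], [428.0, 430.0]]
side3.png 0.025 [[155.0, 408.0], [428.0, 415.0]]
obs (157, 410) at y-plane same:
obs (425, 420) at y-plane same:
  in vertical plane through tcp: [ 0.4459 -0.1278  0.1047]  at z.077: [-0.057  -0.2409]
  in vertical plane through tcp: [ 0.5444 -0.1453  0.1032]  at z.077: [ 0.0492 -0.2431]
```

jog_arm(
  deltas=[
    [[0.5,0,-0.18,0,0,0],[0.5,0,-0.18,0,0,0],[0.082,0,0.226,0,0,0],[0.082,0,0.226,0,0,0],[0,0,0,0,0,0]],
  ],
)

```text
clock: 6.35
eef_pos: [0.4972, -0.1105, 0.0623]
tcp_rot: [-3.139, 0.349, 1.395]
ft_force: [-1.2, 1.2, -0.5]
grip_width: 0.095
```

jog_arm(
  deltas=[
    [[0.027,0,0.075,0,0,0],[0.027,0,0.075,0,0,0],[0,0,0,0,0,0]],
  ],
)

```text
clock: 6.65
eef_pos: [0.498, -0.111, 0.0597]
tcp_rot: [-3.141, 0.349, 1.394]
ft_force: [-0.5, 0.1, -0.1]
grip_width: 0.0949
```

jog_arm(
  deltas=[
    [[0.027,0,0.075,0,0,0],[0.027,0,0.075,0,0,0],[0,0,0,0,0,0]],
  ],
)

```text
clock: 6.95
eef_pos: [0.4986, -0.111, 0.0572]
tcp_rot: [3.141, 0.35, 1.393]
ft_force: [-2.2, 0.9, 6.4]
grip_width: 0.0952
```

```bash
python3 - <<'E'
from h import *
st(); look('4')
E
```

```text
t 6.95 tcp [ 0.4986 -0.111   0.0572] crate [ 0.0033 -0.2537] rot [179.97  20.04  79.84] F [-2.24  0.9   6.36] grip 0.0952
```

View pics/s4c.png

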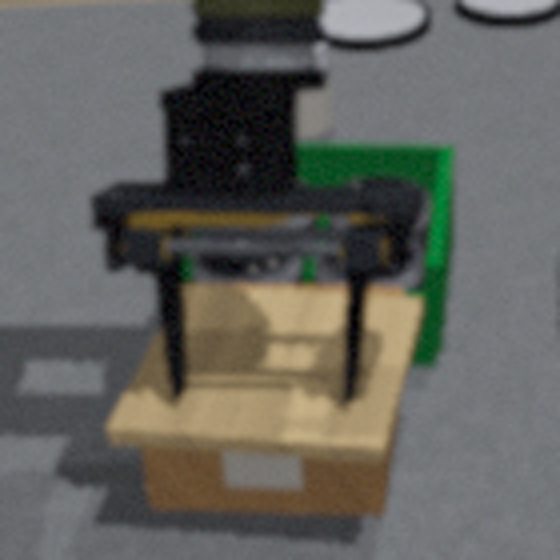

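```bash
python3 - <<'E'
from h import *
s=load('side4.png')
for U,V in((178,403),(348,403)):
    u=(U+.5)/4-.5+150; v=(V+.5)/4-.5+120
    print(crate(atz(s,u,v,.078)).round(4))
E
```

```text
[-0.0466 -0.2518]
[ 0.0526 -0.2475]
```

jog_arm(
  deltas=[
    [[-0.082,0,-0.226,0,0,0],[-0.517,0,0.188,0,0,0],[-0.517,0,0.188,0,0,0],[-0.517,0,0.188,0,0,0],[-0.517,0,0.188,0,0,0],[0.103,-0.06,0.282,0,0,0],[0.103,-0.06,0.282,0,0,0],[0,0,0,0,0,0]],
  ],
)

```text
clock: 7.85
eef_pos: [0.4841, -0.1641, 0.045]
tcp_rot: [-3.138, 0.349, 1.395]
ft_force: [-0.6, -0.9, 0.6]
grip_width: 0.095
```

```bash
python3 - <<'E'
from h import *
st(); look('5')
E
```

```text
t 7.85 tcp [ 0.4841 -0.1641  0.045 ] crate [-0.0017 -0.3085] rot [-179.81   19.99   79.92] F [-0.59 -0.87  0.64] grip 0.095
```

View pics/s5c.png

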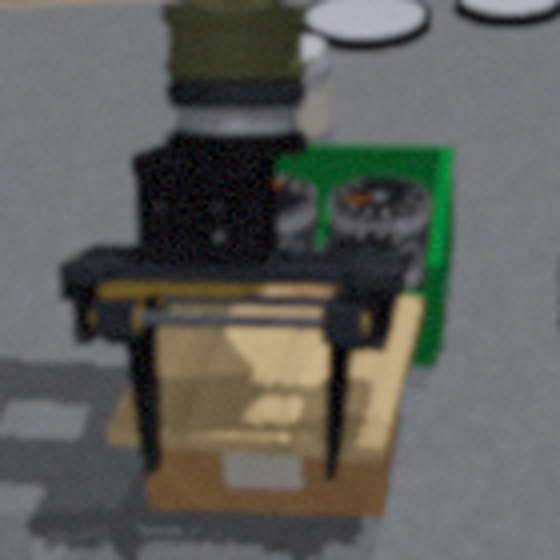

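jog_arm(
  deltas=[
    [[-0.02,0.06,-0.056,0,0,0],[0.188,0,-0.068,0,0,0],[0.188,0,-0.068,0,0,0],[0.188,0,-0.068,0,0,0],[0.188,0,-0.068,0,0,0],[0.188,0,-0.068,0,0,0],[0.188,0,-0.068,0,0,0],[0.188,0,-0.068,0,0,0],[0,0,0,0,0,0]],
  ],
)

```text
clock: 8.85
eef_pos: [0.4936, -0.1296, 0.0485]
tcp_rot: [3.141, 0.349, 1.394]
ft_force: [0.1, -1.3, 0.4]
grip_width: 0.0951
```

```bash
python3 - <<'E'
from h import *
st(); look('6')
E
```

```text
t 8.85 tcp [ 0.4936 -0.1296  0.0485] crate [ 0.0016 -0.2729] rot [179.98  19.98  79.9 ] F [ 0.11 -1.28  0.43] grip 0.0951
```

View pics/s6c.png

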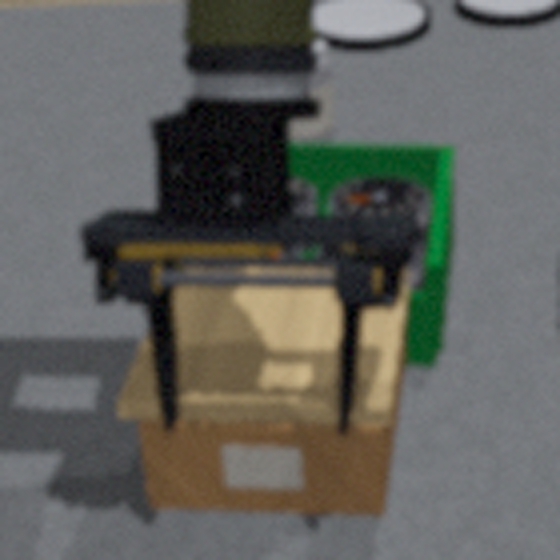

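View pics/t6c.png

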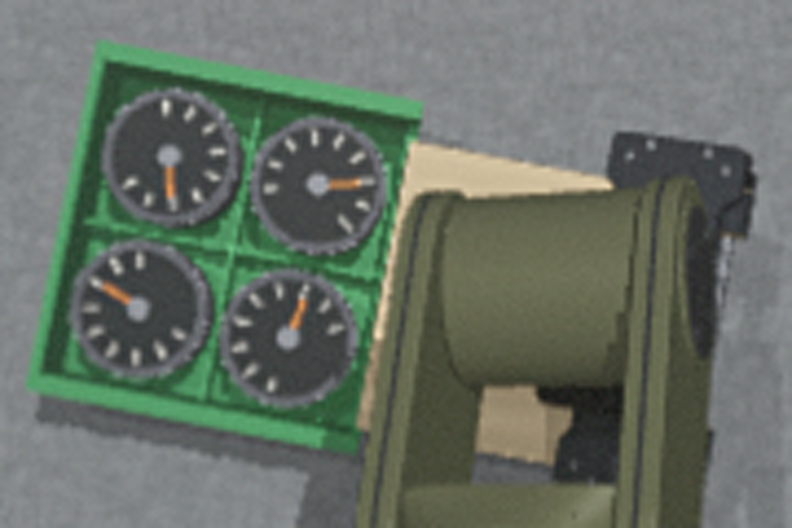

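```bash
python3 - <<'E'
from h import *
t=load('top6.png')
for U,V in((412,140),(610,185),(360,428),(360,432),(555,468)):
    print((U,V),crate(atz(t,(U+.5)/4.4-.5+155,(V+.5)/4.4-.5+155,.077)).round(4))
s=load('side6.png')
print('rear')
for U,V in((118,413),(392,427)):
    print((U,V),crate(atz(s,(U+.5)/4-.5+150,(V+.5)/4-.5+120,.065)).round(4))
E
```

```text
(412, 140) [ 0.0761 -0.0898]
(610, 185) [ 0.0718 -0.2021]
(360, 428) [-0.0844 -0.0911]
(360, 432) [-0.0865 -0.0915]
(555, 468) [-0.0863 -0.1998]
rear
(118, 413) [-0.0852 -0.2454]
(392, 427) [ 0.0783 -0.2522]
```

jog_arm(
  deltas=[
    [[-0.38,0,0.137,0,0,0],[-0.274,0,-0.752,0,0,0],[-0.274,0,-0.752,0,0,0],[-0.274,0,-0.752,0,0,0],[0,-1,0,0,1,0],[0,-1,0,0,1,0],[0,-1,0,0,1,0],[0,-1,0,0,1,0],[0,-1,0,0,1,0],[0,-0.8,0,0,0,0],[0,-0.8,0,0,0,0],[0,0,0,0,0,0]],
  ],
)

```text
clock: 10.15
eef_pos: [0.3274, -0.1112, 0.1075]
tcp_rot: [-3.141, -0.0, 1.392]
ft_force: [0.2, -0.1, -0.3]
grip_width: 0.0951
```

```bash
python3 - <<'E'
from h import *
st(); look('7')
E
```

```text
t 10.15 tcp [ 0.3274 -0.1112  0.1075] crate [-0.1653 -0.2839] rot [-1.7999e+02 -2.0000e-02  7.9760e+01] F [ 0.16 -0.08 -0.35] grip 0.0951
```

View pics/t7c.png

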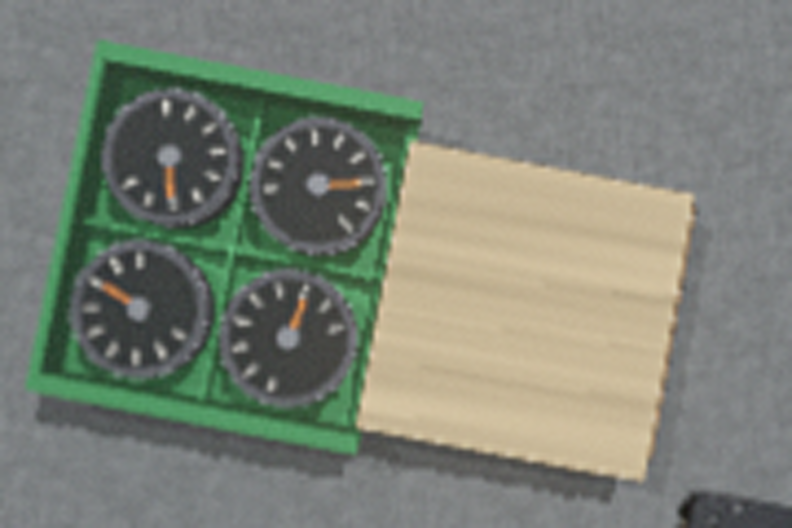

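View pics/side7.png

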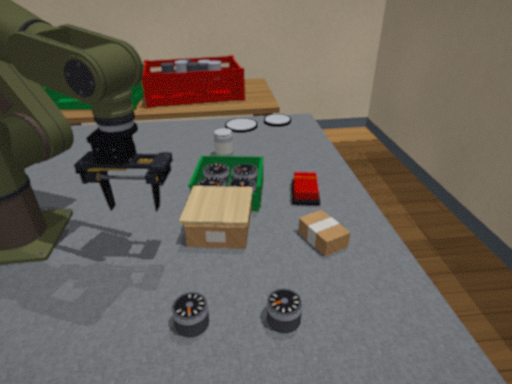

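```bash
python3 - <<'E'
from h import *
t=load('top7.png')
p=np.array([crate(atz(t,(U+.5)/4.4-.5+155,(V+.5)/4.4-.5+155,.077)) for U,V in((410,140),(694,193),(645,480),(357,429))]); print(p.round(4),p.mean(0).round(4))
for i in range(4):
    d=p[(i+1)%4]-p[i]; print(np.degrees(np.arctan2(d[1],d[0])).round(2),np.linalg.norm(d).round(4))
# finger tips vs tcp check
s=load('side7.png'); o=np.array([.3274,-.1112,.1075])
Rt=R.from_euler('xyz',[3.1416,0,1.392]).as_matrix()
for d in(0,.019,.023,.027): print(d,proj(s,[o+Rt@[0,dy,-d] for dy in(-.05,.05)]).round(1).tolist())
cv2.imwrite('pics/s7f.png',cv2.resize(s['color'][140:220,80:180],None,fx=6,fy=6,interpolation=cv2.INTER_CUBIC))
E
```

```text
[[ 0.0759 -0.0887]
 [ 0.0761 -0.2488]
 [-0.0839 -0.2495]
 [-0.0852 -0.0896]] [-0.0043 -0.1692]
-89.94 0.1601
-179.75 0.1599
90.49 0.1599
0.32 0.1611
0 [[115.2, 216.2], [159.2, 217.3]]
0.019 [[113.3, 209.2], [157.9, 210.3]]
0.023 [[112.9, 207.7], [157.6, 208.7]]
0.027 [[112.5, 206.2], [157.4, 207.2]]
```

View pics/s7f.png

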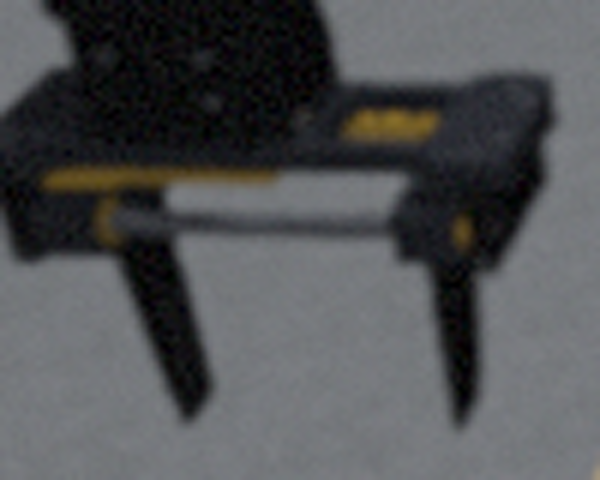

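jog_arm(
  deltas=[
    [[0.92,0,0,0,0,0],[0.92,0,0,0,0,0],[0.92,0,0,0,0,0],[0.92,0,0,0,0,0],[0.92,0,0,0,0,0],[0,0,0.9,0,0,0],[0,0,0.9,0,0,0],[0,0,0.9,0,0,0],[0,0.3,0,0,0,0],[0,0.2,0,0,0,0],[0,0.1,0,0,0,0],[0,0.1,0,0,0,0],[0,0.1,0,0,0,0],[0,0,0,0,0,0]],
  ],
)

```text
clock: 11.65
eef_pos: [0.3697, -0.0016, 0.0416]
tcp_rot: [3.14, -0.0, 1.394]
ft_force: [-0.5, -0.1, -0.4]
grip_width: 0.095
```

```bash
python3 - <<'E'
from h import *
st(); look('8')
E
```

```text
t 11.65 tcp [ 0.3697 -0.0016  0.0416] crate [-0.1429 -0.1686] rot [179.93  -0.    79.86] F [-0.54 -0.07 -0.39] grip 0.095
```

View pics/t8c.png

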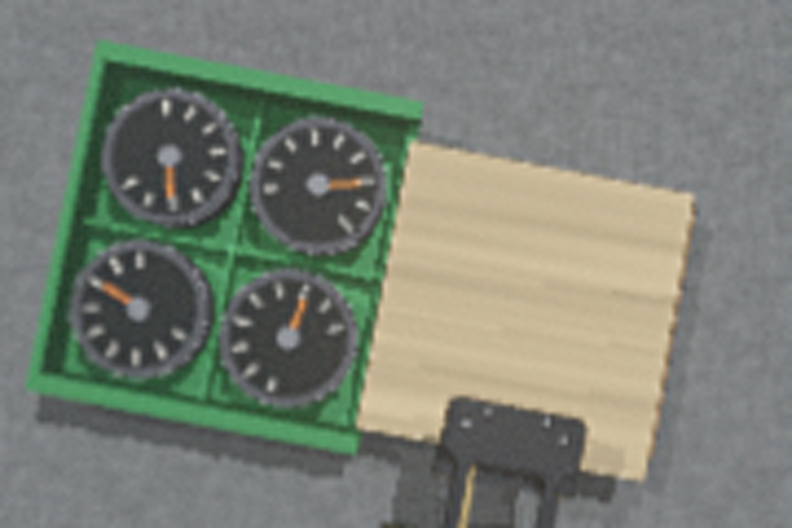

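View pics/s8c.png

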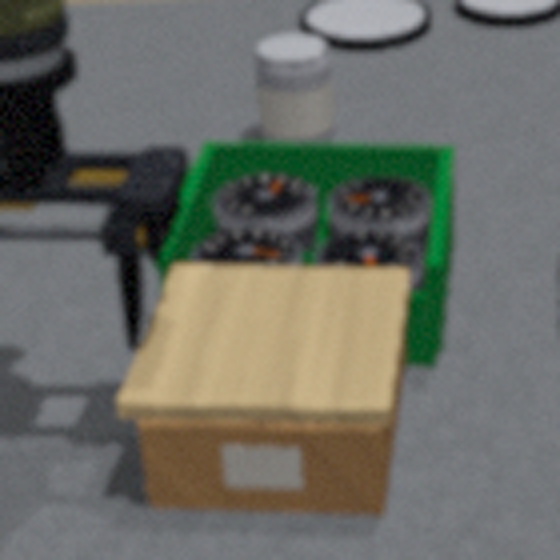

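jog_arm(
  deltas=[
    [[0,0.08,0,0,0,0],[0,0.08,0,0,0,0],[0,0.08,0,0,0,0],[0,0.08,0,0,0,0],[0,0,0,0,0,0]],
  ],
)

```text
clock: 12.25
eef_pos: [0.377, -0.0029, 0.0409]
tcp_rot: [-3.141, -0.0, 1.394]
ft_force: [-0.6, -0.2, 1.1]
grip_width: 0.0949
```

```bash
python3 - <<'E'
from h import *
st(); look('9')
E
```

```text
t 12.25 tcp [ 0.377  -0.0029  0.0409] crate [-0.1354 -0.1686] rot [-179.99   -0.     79.87] F [-0.56 -0.22  1.13] grip 0.0949
```

View pics/t9c.png

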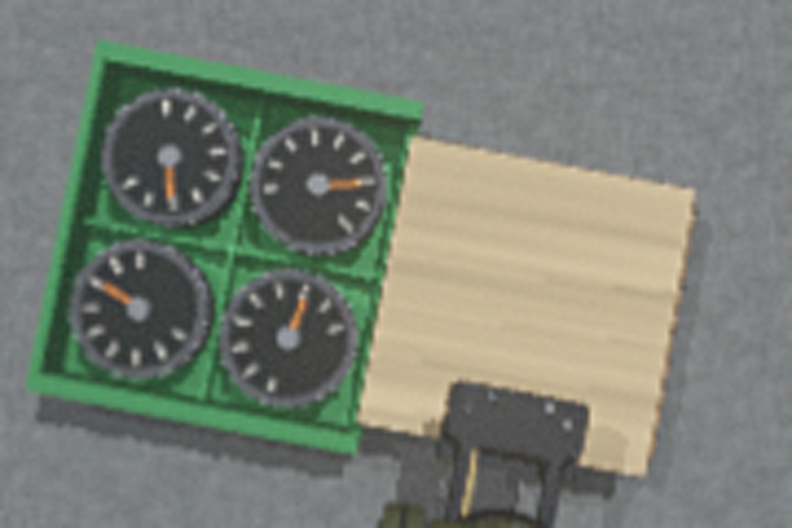

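View pics/s9c.png

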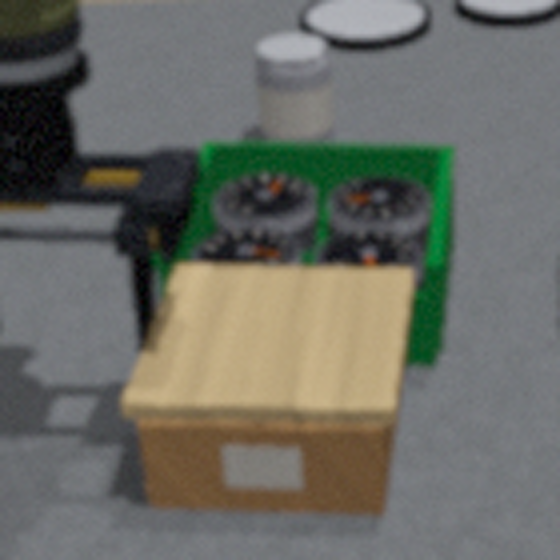

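jog_arm(
  deltas=[
    [[0,0.06,0,0,0,0],[0,0.05,0,0,0,0],[0,0,0,0,0,0],[0,-0.3,0,0,0,0],[0,-0.8,0,0,0,0],[0,0,-0.9,0,0,0],[0,0,-0.9,0,0,0],[-0.5,0,-0.9,0,0,0],[-1,0,0,0,0,0],[-1,0,0,0,0,0],[-1,0,0,0,0,0],[-1,0,0,0,0,0]],
  ],
)

```text
clock: 13.55
eef_pos: [0.3323, -0.1101, 0.1084]
tcp_rot: [3.14, 0.0, 1.394]
ft_force: [0.1, 1.0, -0.3]
grip_width: 0.0952
```

```bash
python3 - <<'E'
from h import *
st(); look('10')
E
```

```text
t 13.55 tcp [ 0.3323 -0.1101  0.1084] crate [-0.1607 -0.282 ] rot [1.7993e+02 2.0000e-02 7.9880e+01] F [ 0.1   0.97 -0.35] grip 0.0952
```

View pics/t10c.png

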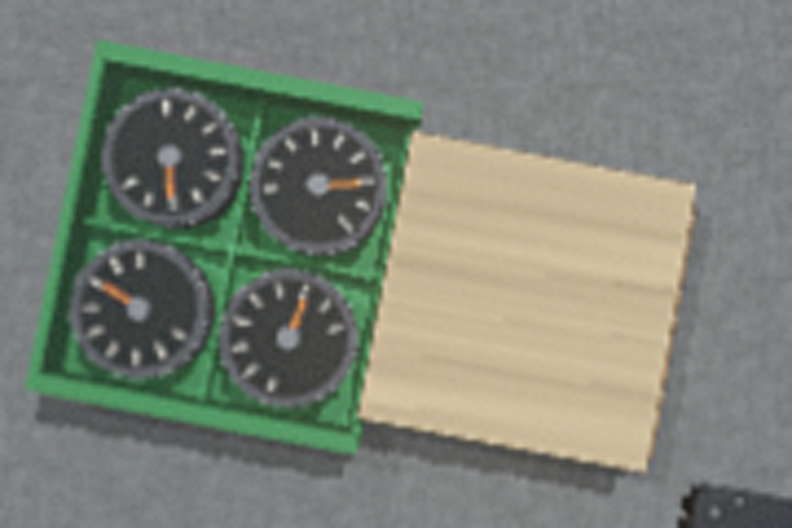

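```bash
python3 - <<'E'
from h import *
t=load('top10.png')
p=np.array([crate(atz(t,(U+.5)/4.4-.5+155,(V+.5)/4.4-.5+155,.077)) for U,V in((412,131),(696,184),(645,471),(358,417))]); print(p.round(4),p.mean(0).round(4))
for i in range(4):
    d=p[(i+1)%4]-p[i]; print(np.degrees(np.arctan2(d[1],d[0])).round(2),np.linalg.norm(d).round(4))
E
```

```text
[[ 0.081  -0.0889]
 [ 0.0812 -0.249 ]
 [-0.0791 -0.2486]
 [-0.0787 -0.0889]] [ 0.0011 -0.1689]
-89.94 0.1601
179.85 0.1603
89.88 0.1597
0.02 0.1598
```

jog_arm(
  deltas=[
    [[0,0.926,0,0,-1,0],[0,0.926,0,0,-1,0],[0,0.926,0,0,-1,0],[0,0.926,0,0,-1,0],[0,0.926,0,0,-1,0],[0,0.926,0,0,0,0],[0,0.926,0,0,0,0],[-0.3,0,0.109,0,0,0],[0.274,0,0.752,0,0,0],[0.274,0,0.752,0,0,0],[0.274,0,0.752,0,0,0],[0,0,0,0,0,0]],
  ],
)

```text
clock: 14.85
eef_pos: [0.4873, -0.1447, 0.0452]
tcp_rot: [-3.135, 0.349, 1.396]
ft_force: [-0.9, 0.1, 0.3]
grip_width: 0.0952
```

```bash
python3 - <<'E'
from h import *
st(); look('11')
E
```

```text
t 14.85 tcp [ 0.4873 -0.1447  0.0452] crate [-0.002  -0.2888] rot [-179.6    19.97   79.99] F [-0.85  0.06  0.32] grip 0.0952
```

View pics/s11c.png

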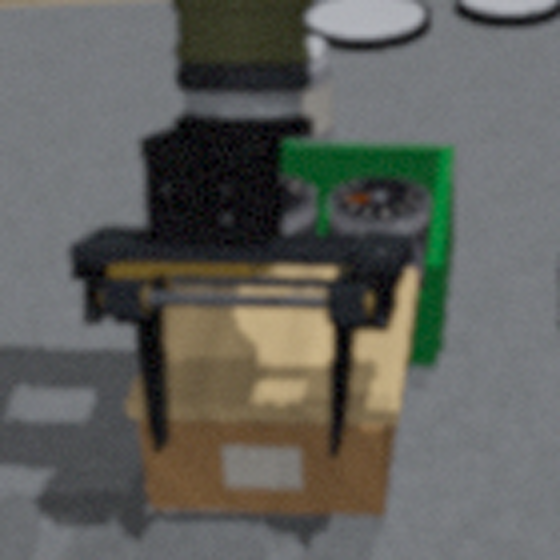

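jog_arm(
  deltas=[
    [[0,0.06,0,0,0,0],[0.188,0,-0.068,0,0,0],[0.188,0,-0.068,0,0,0],[0.188,0,-0.068,0,0,0],[0.188,0,-0.068,0,0,0],[0.188,0,-0.068,0,0,0],[0.188,0,-0.068,0,0,0]],
  ],
)

```text
clock: 15.65
eef_pos: [0.4979, -0.1162, 0.0487]
tcp_rot: [3.141, 0.35, 1.394]
ft_force: [-0.2, -3.5, 1.8]
grip_width: 0.0951
```

jog_arm(
  deltas=[
    [[0.188,0,-0.068,0,0,0],[0.188,0,-0.068,0,0,0],[0.188,0,-0.068,0,0,0],[0.188,0,-0.068,0,0,0],[0.188,0,-0.068,0,0,0],[0.188,0,-0.068,0,0,0],[0.188,0,-0.068,0,0,0],[0.188,0,-0.068,0,0,0],[0.188,0,-0.068,0,0,0],[0.188,0,-0.068,0,0,0],[0.188,0,-0.068,0,0,0]],
  ],
)

```text
clock: 16.75
eef_pos: [0.5074, -0.0621, 0.0486]
tcp_rot: [3.141, 0.35, 1.394]
ft_force: [-1.0, -5.0, 5.1]
grip_width: 0.0951
```

```bash
python3 - <<'E'
from h import *
st(); look('12')
E
```

```text
t 16.75 tcp [ 0.5074 -0.0621  0.0486] crate [ 0.0034 -0.204 ] rot [179.98  20.04  79.87] F [-1.01 -5.03  5.09] grip 0.0951
```

View pics/s12c.png

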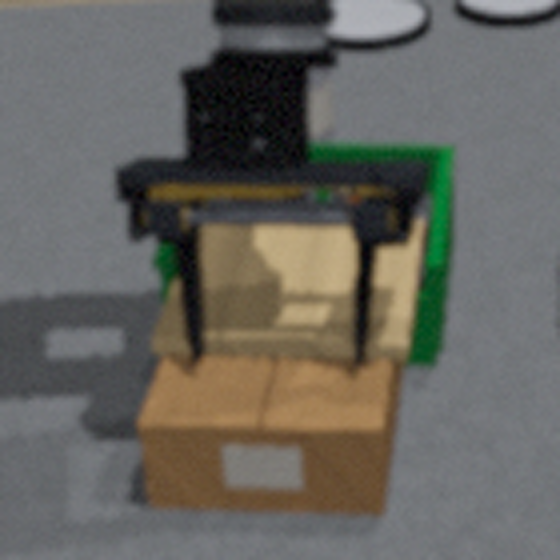

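View pics/t12c.png

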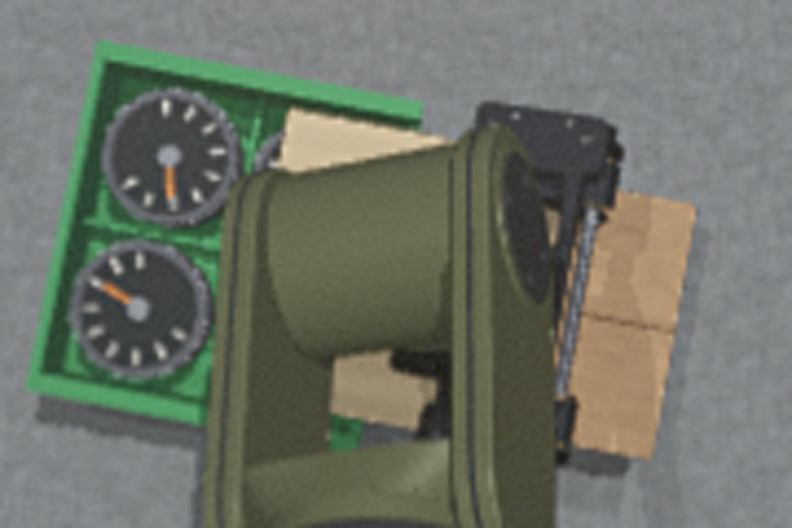

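jog_arm(
  deltas=[
    [[0.188,-0.01,-0.068,0,0,0],[0.188,-0.01,-0.068,0,0,0],[0.188,-0.01,-0.068,0,0,0],[0.188,-0.01,-0.068,0,0,0],[0.188,-0.01,-0.068,0,0,0],[0.188,-0.01,-0.068,0,0,0],[0.188,-0.01,-0.068,0,0,0],[0.188,-0.01,-0.068,0,0,0],[0.188,-0.01,-0.068,0,0,0],[0.188,0,-0.068,0,0,0],[0.188,0,-0.068,0,0,0],[0.188,0,-0.068,0,0,0]],
  ],
)

```text
clock: 18.05
eef_pos: [0.5156, -0.0028, 0.0485]
tcp_rot: [-3.142, 0.35, 1.394]
ft_force: [-0.8, -5.1, 6.1]
grip_width: 0.0955
```

```bash
python3 - <<'E'
from h import *
st(); look('13')
E
```

```text
t 18.05 tcp [ 0.5156 -0.0028  0.0485] crate [ 0.001  -0.1442] rot [-180.     20.07   79.87] F [-0.75 -5.06  6.11] grip 0.0955
```

View pics/s13c.png

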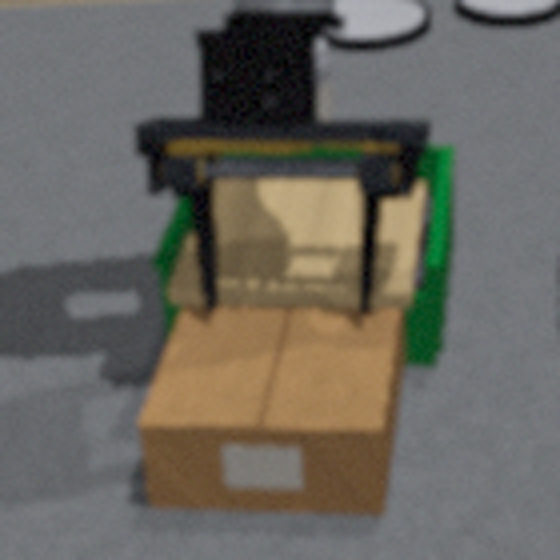

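View pics/t13c.png

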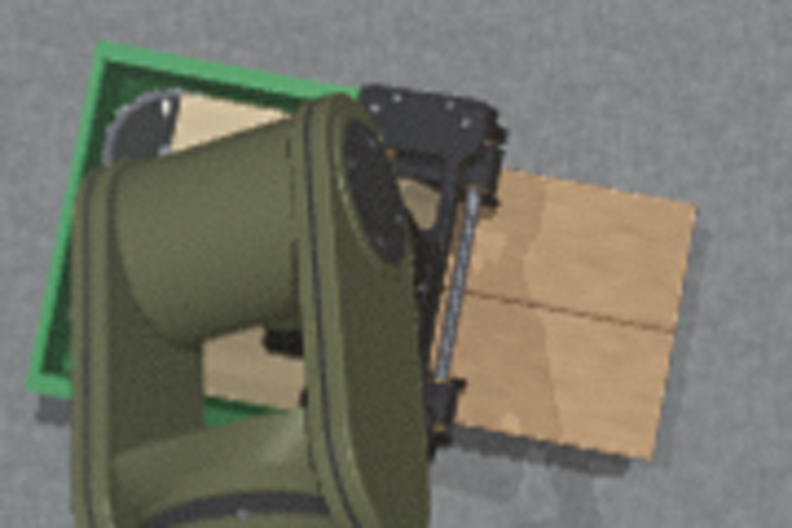

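jog_arm(
  deltas=[
    [[0.188,0,-0.068,0,0,0],[0.188,0,-0.068,0,0,0],[0.188,0,-0.068,0,0,0],[0.188,0,-0.068,0,0,0],[0.188,0,-0.068,0,0,0],[0.188,0,-0.068,0,0,0],[0.188,0,-0.068,0,0,0],[0,0,0,0,0,0]],
  ],
)

```text
clock: 18.95
eef_pos: [0.5214, 0.0326, 0.0476]
tcp_rot: [-3.141, 0.348, 1.395]
ft_force: [-0.4, -0.3, 1.9]
grip_width: 0.0948
```

```bash
python3 - <<'E'
from h import *
st(); look('14')
E
```

```text
t 18.95 tcp [0.5214 0.0326 0.0476] crate [ 0.0005 -0.1083] rot [-179.95   19.96   79.91] F [-0.38 -0.31  1.88] grip 0.0948
```

View pics/s14c.png

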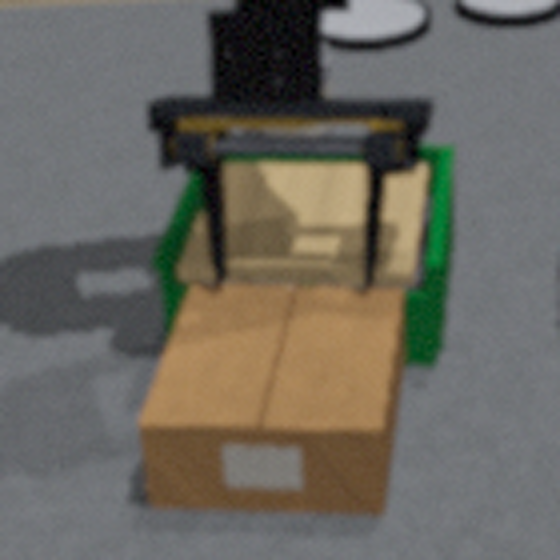

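View pics/t14c.png

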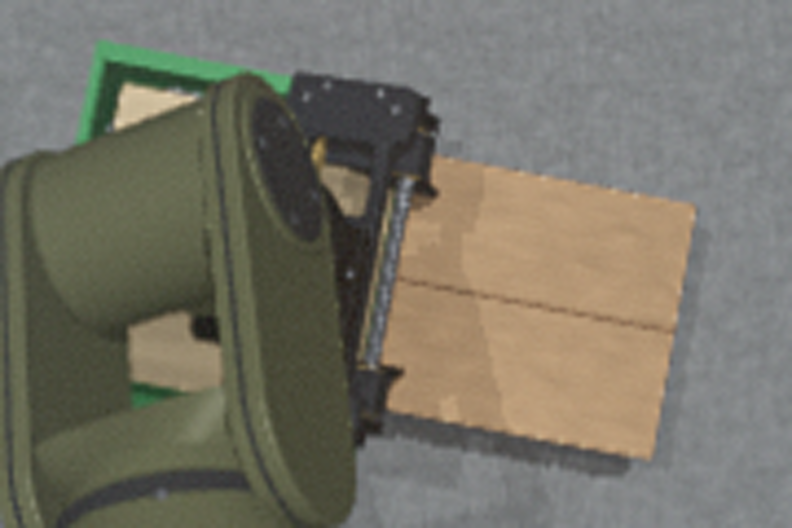

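```bash
python3 - <<'E'
from h import *
t=load('top14.png')
for U,V in((120,82),(200,97),(128,378)):
    print(crate(atz(t,(U+.5)/4.4-.5+155,(V+.5)/4.4-.5+155,.073)).round(4))
s=load('side14.png')
for U,V in((176,282),(412,290),(190,265),(420,270)):
    print(crate(atz(s,(U+.5)/4-.5+150,(V+.5)/4-.5+120,.061)).round(4))
E
```

```text
[0.0782 0.0762]
[0.0782 0.0307]
[-0.0816  0.0392]
[-0.0835 -0.0883]
[ 0.0787 -0.0925]
[-0.0784 -0.0651]
[ 0.0824 -0.0658]
```

jog_arm(
  deltas=[
    [[-0.75,0,0.274,0,0,0],[-0.274,0,-0.752,0,0,0],[-0.274,0,-0.752,0,0,0],[-0.274,0,-0.752,0,0,0],[-0.274,0,-0.752,0,0,0],[0,0,0,0,1,0],[0,0,0,0,1,0],[0,0,0,0,1,0],[0,0,0,0,1,0],[0,0,0,0,1,0],[-1,-0.1,0,0,0,0],[-1,-0.1,0,0,0,0],[-1,-0.1,0,0,0,0],[-1,-0.1,0,0,0,0],[-1,-0.1,0,0,0,0],[-1,0,0,0,0,0],[-1,0,0,0,0,0],[-1,0,0,0,0,0],[-1,0,0,0,0,0],[-1,0,0,0,0,0]],
  ],
)

```text
clock: 21.05
eef_pos: [0.4617, -0.2322, 0.1272]
tcp_rot: [3.141, -0.002, 1.394]
ft_force: [0.5, -0.2, 0.5]
grip_width: 0.0953
```

```bash
python3 - <<'E'
from h import *
st(); look('15')
E
```

```text
t 21.05 tcp [ 0.4617 -0.2322  0.1272] crate [-0.0119 -0.3794] rot [ 1.7999e+02 -1.1000e-01  7.9850e+01] F [ 0.55 -0.22  0.47] grip 0.0953
```

View pics/t15c.png

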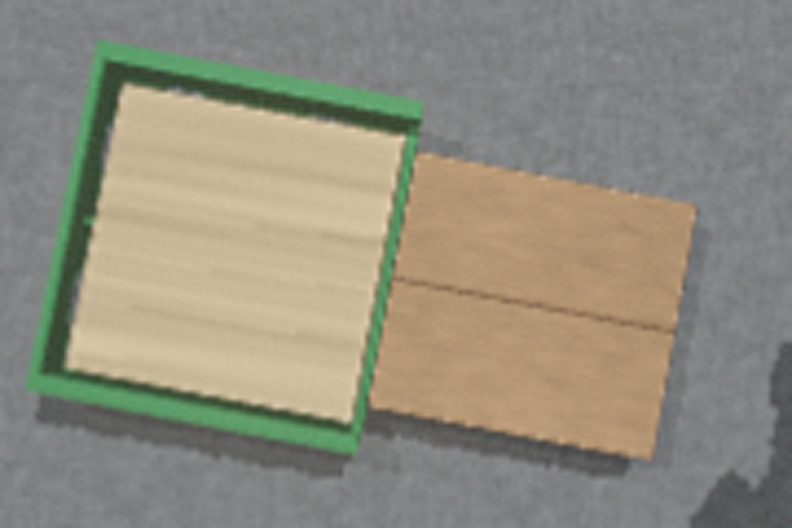

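View pics/side15.png

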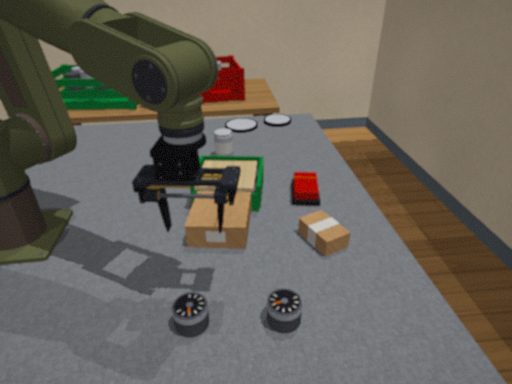

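```bash
python3 - <<'E'
from h import *
t=load('top15.png')
p=np.array([crate(atz(t,(U+.5)/4.4-.5+155,(V+.5)/4.4-.5+155,.073)) for U,V in((120,84),(408,135),(355,424),(66,371))]); print(p.round(4),p.mean(0).round(4))
for i in range(4):
    d=p[(i+1)%4]-p[i]; print(np.degrees(np.arctan2(d[1],d[0])).round(2),np.linalg.norm(d).round(4))
s=load('side15.png')
cv2.imwrite('pics/s15g.png',cv2.resize(s['color'][280:345,160:315],None,fx=5,fy=5,interpolation=cv2.INTER_CUBIC))
# predicted rims from top measurement
im=cv2.resize(s['color'][280:345,160:315],None,fx=5,fy=5,interpolation=cv2.INTER_CUBIC)
for g in((.6195,-.3378),(.4433,-.3258)):
  for z in (0,.05):
    a=np.linspace(0,6.28,40); q=proj(s,np.c_[g[0]+.033*np.cos(a),g[1]+.033*np.sin(a),0*a+z])
    for u,v in q: cv2.circle(im,(int((u-160)*5+2),int((v-280)*5+2)),2,(0,0,255),-1)
cv2.imwrite('pics/s15g.png',im)
t=t['color']
E
```

```text
[[ 0.0771  0.076 ]
 [ 0.0788 -0.087 ]
 [-0.083  -0.088 ]
 [-0.0842  0.0736]] [-0.0028 -0.0064]
-89.4 0.1631
-179.67 0.1618
90.44 0.1616
0.85 0.1614
```

View pics/s15g.png

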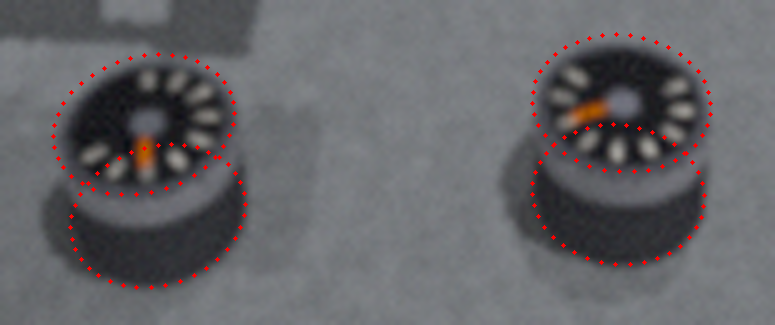

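```bash
python3 - <<'E'
from h import *
s=load('side15.png'); t=load('top15.png')
def world(x,y,z): return np.r_[C+x*X+y*Y,z]
def draw(im,cam,pts,f,ox,oy,col):
    q=(proj(cam,pts)-[ox,oy]+.5)*f-.5
    cv2.polylines(im,[q.astype(int).reshape(-1,1,2)],True,col,1)
for cam,n,x0,x1,y0,y1,f in((s,'s',180,280,145,225,7),(t,'t',155,260,160,265,5.5)):
    im=cv2.resize(cam['color'][y0:y1,x0:x1],None,fx=f,fy=f,interpolation=cv2.INTER_CUBIC)
    for z,c in((.061,(255,0,255)),(.073,(0,0,255)),(.083,(255,255,0))):
        draw(im,cam,[world(-.0028+a*.08,-.0064+b*.08,z) for a,b in((1,1),(1,-1),(-1,-1),(-1,1))],f,x0,y0,c)
    cv2.imwrite('pics/b15%s.png'%n,im)
E
```

```text
(no output)
```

View pics/b15s.png

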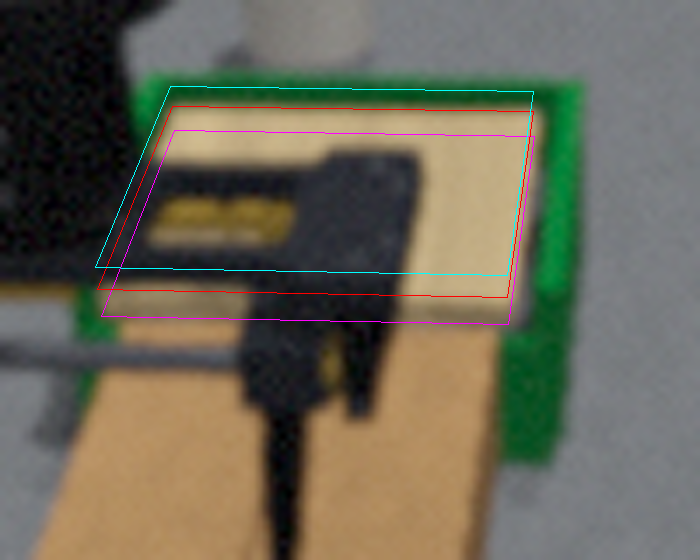

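View pics/b15t.png

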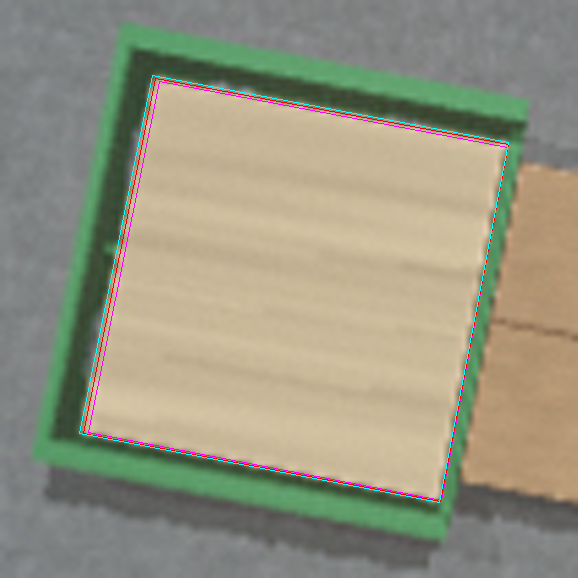

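jog_arm(
  deltas=[
    [[-0.954,-0.06,0,0,0,0],[-0.954,0,0,0,0,0],[-0.954,0,0,0,0,0],[-0.954,0,0,0,0,0],[0,0,0.97,0,0,0],[0,0,0.97,0,0,0],[0,0,0.97,0,0,0],[0,0,0.97,0,0,0],[0,0,0.5,0,0,0],[0,0,0.5,0,0,0],[0,0,0,0,0,0]],
  ],
)

```text
clock: 22.25
eef_pos: [0.443, -0.3243, 0.0044]
tcp_rot: [-3.139, -0.002, 1.394]
ft_force: [0.4, -0.0, 0.4]
grip_width: 0.0951
```

```bash
python3 - <<'E'
from h import *
st(); s=snap('side','side16.png'); t=snap('top','top16.png')
a=cv2.resize(s['color'][240:350,140:260],None,fx=5,fy=5,interpolation=cv2.INTER_CUBIC)
cv2.imwrite('pics/s16c.png',a)
E
```

```text
t 22.25 tcp [ 0.443  -0.3243  0.0044] crate [-0.0141 -0.4734] rot [-1.7987e+02 -1.1000e-01  7.9880e+01] F [ 0.36 -0.02  0.4 ] grip 0.0951
```

View pics/s16c.png

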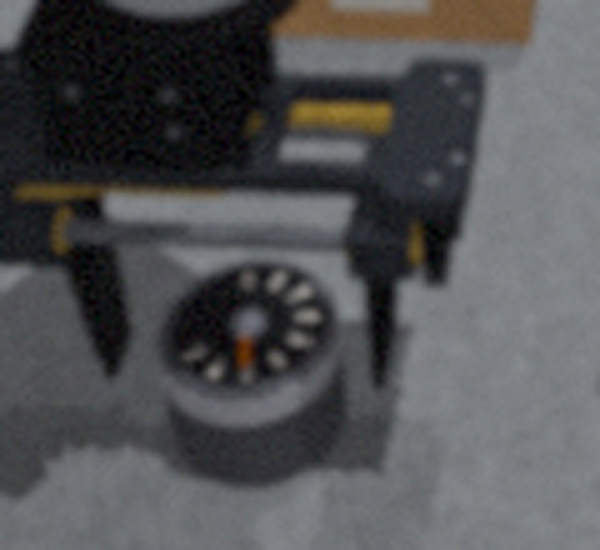

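View pics/top16.png

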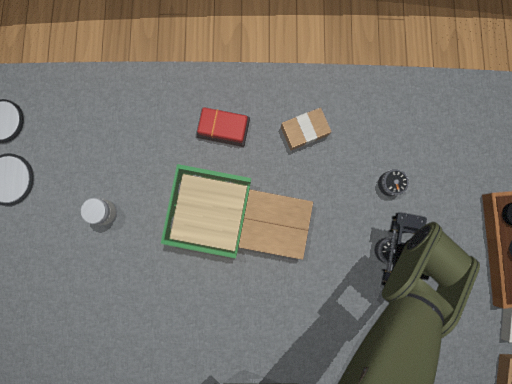

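jog_arm(
  deltas=[
    [[0,0,0.16,0,0,0],[0,0,0.16,0,0,0],[0,0,0,0,0,0]],
  ],
)

```text
clock: 22.65
eef_pos: [0.4436, -0.3255, -0.0021]
tcp_rot: [-3.141, -0.0, 1.394]
ft_force: [-0.3, 0.3, -0.3]
grip_width: 0.0956
```

jog_arm(
  deltas=[
    [[0,0,0,0,0,0],[0,0,0,0,0,0],[0,0,0,0,0,0],[0,0,0,0,0,0],[0,0,0,0,0,0],[0,0,0,0,0,0]],
  ],
  grip=0,
  squeeze=15,
)

```text
clock: 23.25
eef_pos: [0.4439, -0.3257, -0.0018]
tcp_rot: [3.141, 0.0, 1.394]
ft_force: [0.9, 0.0, 0.0]
grip_width: 0.0655
```

```bash
python3 - <<'E'
from h import *
st(); s=snap('side','side17.png')
a=cv2.resize(s['color'][240:350,140:260],None,fx=5,fy=5,interpolation=cv2.INTER_CUBIC)
cv2.imwrite('pics/s17c.png',a)
E
```

```text
t 23.25 tcp [ 0.4439 -0.3257 -0.0018] crate [-0.013  -0.4746] rot [1.7998e+02 1.0000e-02 7.9870e+01] F [0.88 0.03 0.03] grip 0.0655
```

View pics/s17c.png

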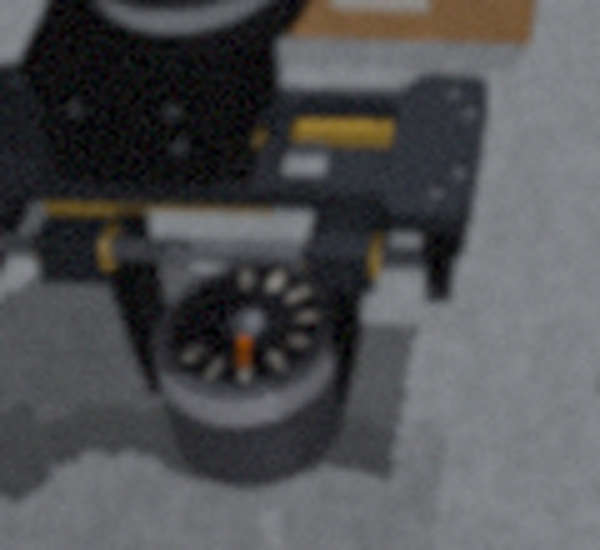

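jog_arm(
  deltas=[
    [[0,0,-0.3,0,0,0],[0,0,-0.8,0,0,0],[0,0,-1,0,0,0],[0,0,-1,0,0,0],[0,0,-1,0,0,0],[0,0,-0.8,0,0,0],[0.5,0,-0.4,0,0,0],[0.8,0.04,0,0,0,0],[0.95,0.04,0,0,0,0],[0.95,0.04,0,0,0,0],[0.95,0.04,0,0,0,0],[0.95,0.04,0,0,0,0],[0.95,0.04,0,0,0,0],[0.95,0.04,0,0,0,0],[0.95,0.04,0,0,0,0],[0.95,0.04,0,0,0,0],[0.95,0.04,0,0,0,0],[0.95,0.04,0,0,0,0],[0.95,0.04,0,0,0,0],[0.95,0.04,0,0,0,0]],
  ],
)

```text
clock: 25.3
eef_pos: [0.511, -0.0134, 0.1293]
tcp_rot: [-3.139, -0.0, 1.394]
ft_force: [0.6, -0.5, -3.8]
grip_width: 0.066
```

jog_arm(
  deltas=[
    [[0.95,0,0,0,0,0],[0.95,0,0,0,0,0],[0.95,0,0,0,0,0],[0.95,0,0,0,0,0],[0.95,0,0,0,0,0],[0.95,0,0,0,0,0],[0.8,0,0,0,0,0],[0.6,0,0,0,0,0],[0.4,0,0,0,0,0],[0,0,0,0,0,0]],
  ],
)

```text
clock: 26.3
eef_pos: [0.5448, 0.1702, 0.13]
tcp_rot: [-3.141, 0.0, 1.395]
ft_force: [0.2, -1.2, -2.8]
grip_width: 0.0658
```

```bash
python3 - <<'E'
from h import *
st(); look('18')
E
```

```text
t 26.3 tcp [0.5448 0.1702 0.13  ] crate [-0.0006  0.0313] rot [-1.7995e+02  2.0000e-02  7.9950e+01] F [ 0.18 -1.16 -2.82] grip 0.0658
```

View pics/side18.png

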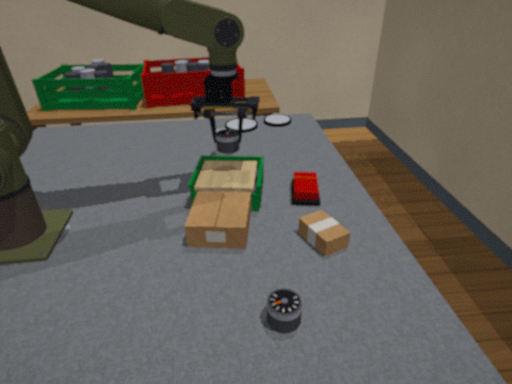

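View pics/top18.png

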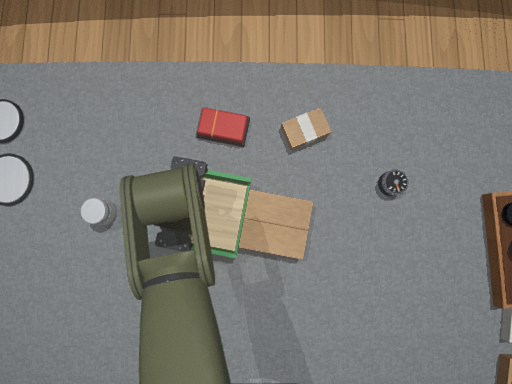

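jog_arm(
  deltas=[
    [[0,0,0.5,0,0,0],[0,0,0.6,0,0,0],[0,0,0.5,0,0,0],[0,0,0.3,0,0,0],[0,0,0.12,0,0,0],[0,0,0.12,0,0,0],[0,0,0.08,0,0,0],[0,0,0,0,0,0]],
  ],
)

```text
clock: 27.2
eef_pos: [0.5455, 0.1693, 0.0752]
tcp_rot: [3.141, -0.0, 1.394]
ft_force: [0.7, -0.3, -2.7]
grip_width: 0.0655
```

jog_arm(
  deltas=[
    [[0,0,0.04,0,0,0],[0,0,0.04,0,0,0],[0,0,0,0,0,0]],
  ],
)

```text
clock: 27.5
eef_pos: [0.5453, 0.1693, 0.0731]
tcp_rot: [3.141, -0.0, 1.394]
ft_force: [0.5, 0.5, -4.5]
grip_width: 0.0654
```

jog_arm(
  deltas=[
    [[0,0,0.04,0,0,0],[0,0,0.03,0,0,0],[0,0,0,0,0,0]],
  ],
)

```text
clock: 27.8
eef_pos: [0.5453, 0.1693, 0.0712]
tcp_rot: [-3.141, 0.0, 1.394]
ft_force: [0.2, -0.0, -4.2]
grip_width: 0.0661
```

jog_arm(
  deltas=[
    [[0,0,0.03,0,0,0],[0,0,0.03,0,0,0],[0,0,0,0,0,0]],
  ],
)

```text
clock: 28.1
eef_pos: [0.5453, 0.1693, 0.0711]
tcp_rot: [-3.141, 0.0, 1.394]
ft_force: [-4.0, -1.6, 3.8]
grip_width: 0.0658
```

jog_arm(
  deltas=[
    [[0,0,-0.02,0,0,0],[0,0,0,0,0,0]],
  ],
)

```text
clock: 28.3
eef_pos: [0.5453, 0.1693, 0.0711]
tcp_rot: [-3.142, -0.0, 1.394]
ft_force: [-5.8, -1.4, 4.8]
grip_width: 0.0657
```

jog_arm(
  deltas=[
    [[0,0,0,0,0,0],[0,0,0,0,0,0],[0,0,0,0,0,0],[0,0,0,0,0,0]],
  ],
  grip=0.88,
)

```text
clock: 28.7
eef_pos: [0.5454, 0.1693, 0.0701]
tcp_rot: [3.141, -0.0, 1.394]
ft_force: [-0.6, 0.5, 0.7]
grip_width: 0.0835
```

jog_arm(
  deltas=[
    [[0,0,-0.3,0,0,0],[0,0,-0.8,0,0,0],[0,0,-1,0,0,0],[0,0,-1,0,0,0],[-0.5,0,-0.5,0,0,0],[-1,0,0,0,0,0],[-1,0,0,0,0,0],[-1,0,0,0,0,0],[-1,0,0,0,0,0],[-1,0.5,0,0,0,0],[-1,0.8,0,0,0,0],[-1,0.8,0,0,0,0],[-1,0.8,0,0,0,0],[-1,0.8,0,0,0,0],[-1,0.8,0,0,0,0],[-1,0.8,0,0,0,0],[-1,0.8,0,0,0,0]],
  ],
)

```text
clock: 30.4
eef_pos: [0.6402, -0.1672, 0.1599]
tcp_rot: [-3.141, 0.0, 1.394]
ft_force: [0.1, -0.1, -0.3]
grip_width: 0.0837
```

```bash
python3 - <<'E'
from h import *
st(); look('19')
E
```

```text
t 30.4 tcp [ 0.6402 -0.1672  0.1599] crate [ 0.1525 -0.2841] rot [-1.7996e+02  1.0000e-02  7.9840e+01] F [ 0.12 -0.12 -0.32] grip 0.0837
```

View pics/t19c.png

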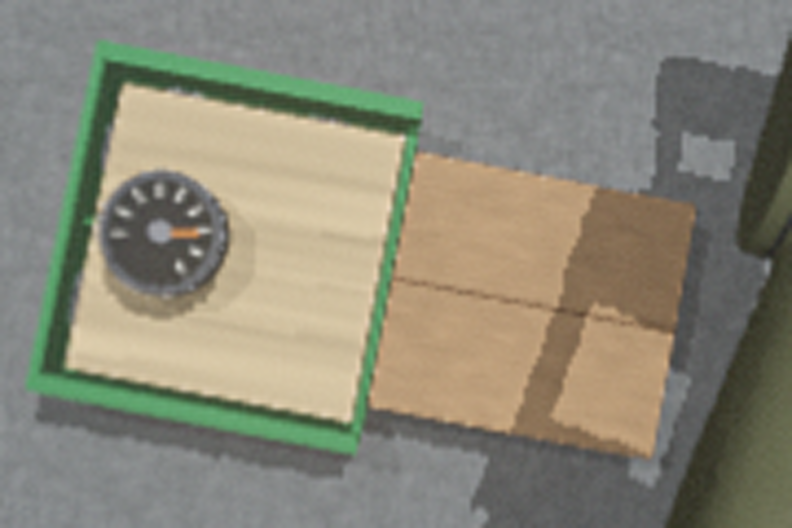

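View pics/s19c.png

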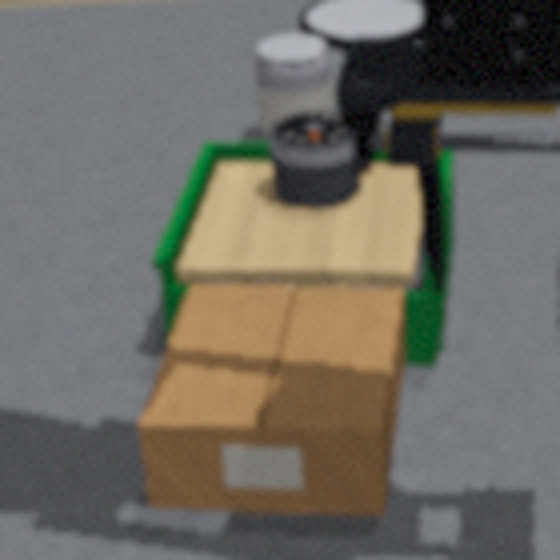

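```bash
python3 - <<'E'
from h import *
t=load('top19.png')
print(crate(atz(t,160.5/4.4-.5+155,232.5/4.4-.5+155,.121)).round(4))
p=np.array([crate(atz(t,(U+.5)/4.4-.5+155,(V+.5)/4.4-.5+155,.073)) for U,V in((120,84),(408,135),(355,424),(66,371))]); print(p.mean(0).round(4))
print(crate((.6195,-.3378)))
E
```

```text
[-0.0008  0.031 ]
[-0.0028 -0.0064]
[ 0.16204954 -0.45574311]
```

jog_arm(
  deltas=[
    [[-0.98,0.054,0,0,0,0],[-0.98,0.054,0,0,0,0],[-0.98,0.054,0,0,0,0],[-0.98,0.054,0,0,0,0],[-0.98,0.054,0,0,0,0],[-0.98,0.054,0,0,0,0],[-0.98,0.054,0,0,0,0],[0,0,0.8,0,0,0],[0,0,1,0,0,0],[0,0,1,0,0,0],[0,0,0.5,0,0,0],[0,0,0,0,0,0]],
  ],
  grip=1,
)

```text
clock: 31.7
eef_pos: [0.6175, -0.3344, 0.0748]
tcp_rot: [-3.137, -0.002, 1.394]
ft_force: [-0.2, -0.3, -0.4]
grip_width: 0.0954
```

```bash
python3 - <<'E'
from h import *
st(); s=snap('side','side20.png'); t=snap('top','top20.png')
cv2.imwrite('pics/s20c.png',cv2.resize(s['color'][220:350,230:350],None,fx=4.5,fy=4.5,interpolation=cv2.INTER_CUBIC))
E
```

```text
t 31.7 tcp [ 0.6175 -0.3344  0.0748] crate [ 0.1595 -0.4527] rot [-1.7971e+02 -1.2000e-01  7.9880e+01] F [-0.24 -0.32 -0.39] grip 0.0954
```

View pics/s20c.png

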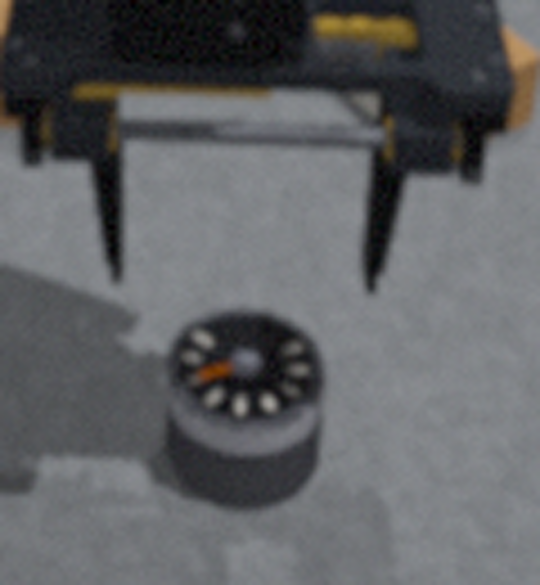

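jog_arm(
  deltas=[
    [[-0.1,0.1,0.8,0,0,0],[0,0,0.9,0,0,0],[0,0,0.9,0,0,0],[0,0,0.3,0,0,0],[0,0,0.16,0,0,0],[0,0,0,0,0,0]],
  ],
)

```text
clock: 32.4
eef_pos: [0.6219, -0.3388, 0.0015]
tcp_rot: [3.141, 0.0, 1.394]
ft_force: [0.1, 0.4, 0.6]
grip_width: 0.0951
```

jog_arm(
  deltas=[
    [[0,0,0,0,0,0],[0,0,0,0,0,0],[0,0,0,0,0,0],[0,0,0,0,0,0],[0,0,0,0,0,0],[0,0,0,0,0,0]],
  ],
  grip=0,
  squeeze=15,
)

```text
clock: 33.0
eef_pos: [0.6206, -0.3385, 0.0019]
tcp_rot: [-3.139, -0.0, 1.394]
ft_force: [-4.3, 1.1, 4.8]
grip_width: 0.0653
```

```bash
python3 - <<'E'
from h import *
st()
E
```

```text
t 33.0 tcp [ 0.6206 -0.3385  0.0019] crate [ 0.1633 -0.4563] rot [-179.86   -0.     79.88] F [-4.29  1.12  4.8 ] grip 0.0653
```

jog_arm(
  deltas=[
    [[0,0,-0.3,0,0,0],[0,0,-0.8,0,0,0],[0,0,-1,0,0,0],[0,0,-1,0,0,0],[0,0,-1,0,0,0],[0,0,-0.8,0,0,0],[0.5,-0.2,-0.3,0,0,0],[0.8,-0.3,0,0,0,0],[0.95,-0.4,0,0,0,0],[0.95,-0.4,0,0,0,0],[0.95,-0.4,0,0,0,0],[0.95,-0.4,0,0,0,0],[0.95,-0.4,0,0,0,0],[0.95,-0.4,0,0,0,0],[0.95,-0.4,0,0,0,0],[0.95,-0.4,0,0,0,0],[0.95,-0.4,0,0,0,0],[0.95,-0.4,0,0,0,0]],
  ],
)

```text
clock: 34.8
eef_pos: [0.5567, -0.0509, 0.1296]
tcp_rot: [-3.14, -0.001, 1.394]
ft_force: [1.0, -0.6, -3.7]
grip_width: 0.0658
```

jog_arm(
  deltas=[
    [[0.95,-0.4,0,0,0,0],[0.95,-0.4,0,0,0,0],[0.95,-0.4,0,0,0,0],[0.95,-0.4,0,0,0,0],[0.9,-0.3,0,0,0,0],[0.6,-0.1,0,0,0,0],[0.35,0,0,0,0,0],[0,0,0,0,0,0]],
  ],
)

```text
clock: 35.6
eef_pos: [0.5339, 0.0956, 0.1308]
tcp_rot: [-3.141, 0.0, 1.395]
ft_force: [-0.0, -0.3, -4.1]
grip_width: 0.0657
```

```bash
python3 - <<'E'
from h import *
st(); look('21')
E
```

```text
t 35.6 tcp [0.5339 0.0956 0.1308] crate [ 0.0017 -0.0441] rot [-1.7998e+02  1.0000e-02  7.9950e+01] F [-0.01 -0.32 -4.11] grip 0.0657
```

View pics/s21c.png

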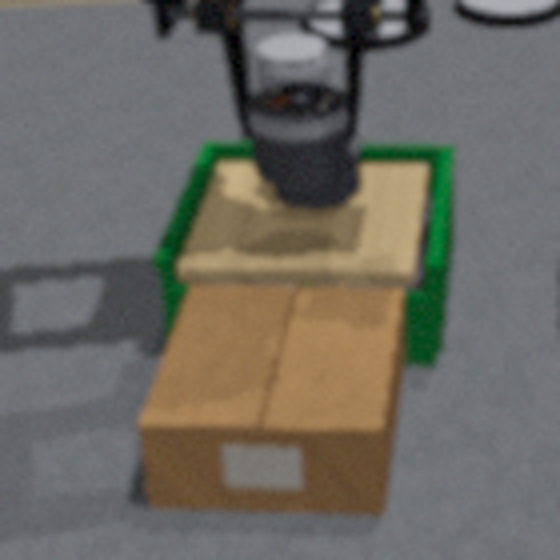

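```bash
python3 - <<'E'
from h import *
s=load('side21.png')
cv2.imwrite('pics/s21d.png',cv2.resize(s['color'][100:185,180:270],None,fx=7,fy=7,interpolation=cv2.INTER_CUBIC))
E
```

```text
(no output)
```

View pics/s21d.png

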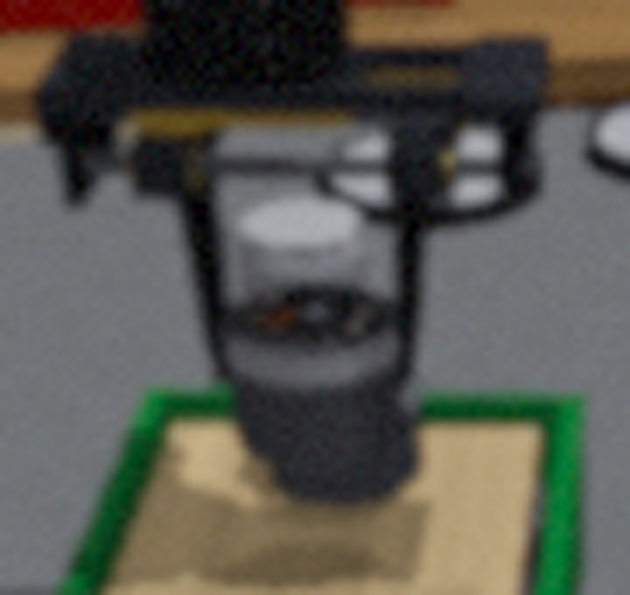

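jog_arm(
  deltas=[
    [[0.04,-0.1,0.5,0,0,0],[0,0,0.6,0,0,0],[0,0,0.5,0,0,0],[0,0,0.3,0,0,0],[0,0,0.1,0,0,0],[0,0,0.08,0,0,0],[0,0,0.04,0,0,0],[0,0,0,0,0,0]],
  ],
)

```text
clock: 36.5
eef_pos: [0.5321, 0.0963, 0.0788]
tcp_rot: [3.141, -0.0, 1.394]
ft_force: [-0.4, -0.2, -4.1]
grip_width: 0.066
```

jog_arm(
  deltas=[
    [[0,0,0.03,0,0,0],[0,0,0.03,0,0,0],[0,0,0,0,0,0]],
  ],
)

```text
clock: 36.8
eef_pos: [0.5317, 0.0963, 0.0769]
tcp_rot: [3.141, -0.0, 1.394]
ft_force: [-0.1, 0.4, -4.3]
grip_width: 0.0662
```

jog_arm(
  deltas=[
    [[0,0,0.03,0,0,0],[0,0,0.02,0,0,0],[0,0,0,0,0,0]],
  ],
)

```text
clock: 37.1
eef_pos: [0.5316, 0.0963, 0.0754]
tcp_rot: [-3.141, 0.0, 1.394]
ft_force: [-0.4, 0.8, -4.0]
grip_width: 0.0659
```

jog_arm(
  deltas=[
    [[0,0,0.03,0,0,0],[0,0,0,0,0,0]],
  ],
)

```text
clock: 37.3
eef_pos: [0.5318, 0.0963, 0.075]
tcp_rot: [3.142, -0.0, 1.394]
ft_force: [-0.4, 0.5, -2.8]
grip_width: 0.0653
```

jog_arm(
  deltas=[
    [[0,0,0.03,0,0,0],[0,0,0,0,0,0]],
  ],
)

```text
clock: 37.5
eef_pos: [0.5318, 0.0963, 0.0749]
tcp_rot: [3.142, -0.0, 1.394]
ft_force: [-3.1, 0.0, 3.1]
grip_width: 0.0658
```

Contact made (Fz −4 → +3 N). Release and retreat.

jog_arm(
  deltas=[
    [[0,0,0,0,0,0],[0,0,0,0,0,0],[0,0,0,0,0,0],[0,0,0,0,0,0]],
  ],
  grip=0.88,
)

```text
clock: 37.9
eef_pos: [0.5319, 0.0963, 0.0741]
tcp_rot: [3.141, -0.0, 1.394]
ft_force: [-0.2, -0.9, -0.8]
grip_width: 0.0832
```

jog_arm(
  deltas=[
    [[0,0,-0.3,0,0,0],[0,0,-0.8,0,0,0],[0,0,-1,0,0,0],[0,0,-1,0,0,0],[-0.5,0,-0.5,0,0,0],[-1,0,0,0,0,0],[-1,0,0,0,0,0],[-1,0,0,0,0,0],[-1,0,0,0,0,0],[-1,0,0,0,0,0],[-1,0,0,0,0,0],[-1,0,0,0,0,0],[-1,0,0,0,0,0],[-1,0,0,0,0,0],[-1,0,0,0,0,0],[0,0,0,0,0,0]],
  ],
)

```text
clock: 39.5
eef_pos: [0.4845, -0.1648, 0.1638]
tcp_rot: [-3.141, 0.001, 1.39]
ft_force: [0.4, 0.9, 0.0]
grip_width: 0.0836
```

```bash
python3 - <<'E'
from h import *
st(); look('22')
E
```

```text
t 39.5 tcp [ 0.4845 -0.1648  0.1638] crate [-0.0012 -0.3091] rot [-1.7997e+02  5.0000e-02  7.9660e+01] F [0.38 0.87 0.03] grip 0.0836
```

View pics/t22c.png

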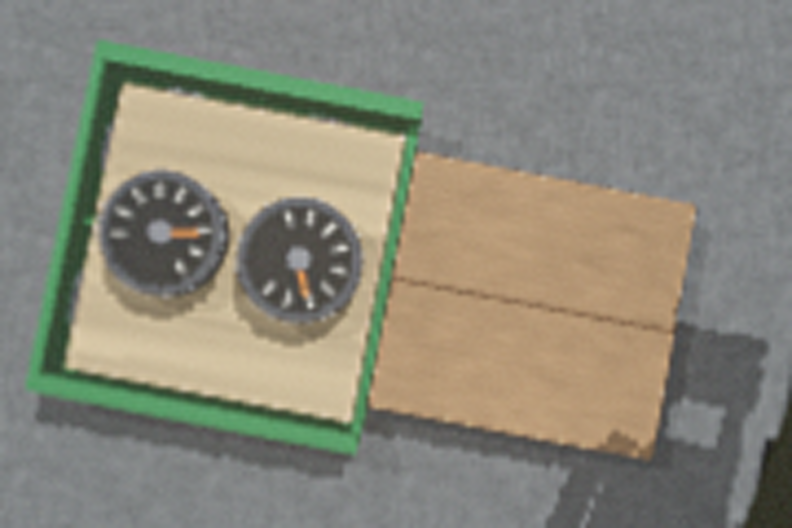

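View pics/side22.png

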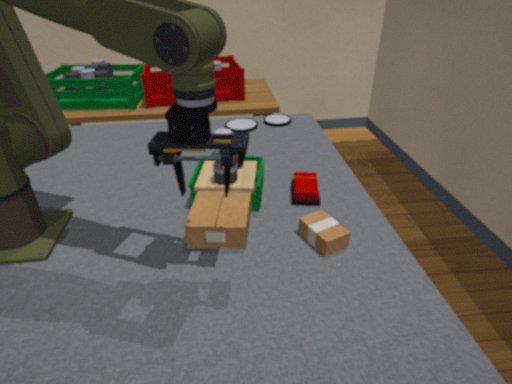

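View pics/top22.png

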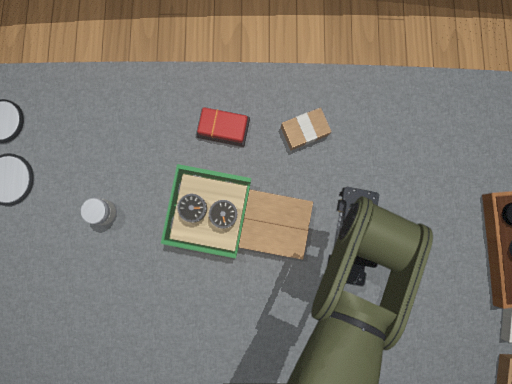

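jog_arm(
  deltas=[
    [[-0.3,-1,0,0,0,0],[-0.3,-1,0,0,0,0],[-0.3,-1,0,0,0,0],[-0.3,-1,0,0,0,0],[0,-0.5,0,0,0,0],[0,0,0,0,0,0]],
  ],
)

```text
clock: 40.2
eef_pos: [0.3687, -0.1711, 0.1639]
tcp_rot: [3.141, 0.0, 1.394]
ft_force: [-0.6, -0.3, -0.8]
grip_width: 0.0838
```

```bash
python3 - <<'E'
from h import *
st(); look('23')
t=load('top23.png')
for U,V in((160,232),(299,259)): print(crate(atz(t,(U+.5)/4.4-.5+155,(V+.5)/4.4-.5+155,.121)).round(4))
a=load('top0.png')['color']; b=t['color']
for n,(x0,x1,y0,y1) in dict(tin=(75,125,190,235),lamp=(190,255,100,150),box=(275,335,100,155),crate=(160,182,165,250)).items():
    print(n,cv2.absdiff(a[y0:y1,x0:x1],b[y0:y1,x0:x1]).mean().round(2))
s=load('side23.png'); cv2.imwrite('pics/s23d.png',cv2.resize(s['color'][120:260,170:290],None,fx=5,fy=4.2,interpolation=cv2.INTER_CUBIC)[:600])
E
```

```text
t 40.2 tcp [ 0.3687 -0.1711  0.1639] crate [-0.1141 -0.3356] rot [179.97   0.    79.88] F [-0.64 -0.27 -0.81] grip 0.0838
[-0.0008  0.031 ]
[-0.0012 -0.0437]
tin 1.83
lamp 2.14
box 1.81
crate 19.65
```

View pics/s23d.png

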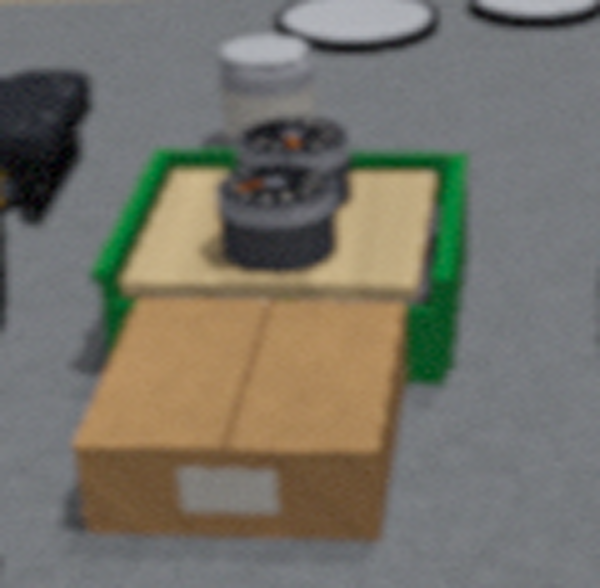

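```bash
python3 -c "
from station import order; print(order.finish_job())"
```

```text
the job is handed in; nothing more can be done
None
```

I slid the board off the carton over the low end of the crate, and it now lies on the four bottom-layer gauges. Both smaller gauges stand upright on it, dials up. I handed the job in at about 40 s, and it reports no verdict.

**How it went:** I squared the board with a two-finger push from behind. I then nudged it about 5 mm sideways, because it had only about 3.5 mm clearance to one crate wall, and pushed it the rest of the way in. I set each gauge down slowly until the wrist force showed contact, at about 7 to 8 N, then released it.

**Last checks, before handing in (no camera view after the hand-in):**
- **Board:** both pictures match a board lying flat with its top at 73 mm. It sits about 6 mm off the crate's centre, towards the carton. Its near edge is about 7 mm clear of the carton.
- **Small gauges:** they stand 75 mm apart, a gap of about 9 mm. Each is wholly on the board, with about 9 mm to the nearest edge.
- **Bystanders:** the first and last top pictures match at the tin, the small box and the tail lamp.
- **Bottom layer:** the board now hides most of it, so I could not check it directly after the slide.

**What disagreed:**
- **Fingertip height:** the fingers really end about 20 mm short of the reported tool point. My first push therefore passed over the board without touching it. I confirmed the offset with a light touch on the board, about 6 N, and allowed for it from then on.
- **Board size:** in the top picture the board measured 161 to 163 mm after the slide, against the 160 mm given. I took this as error in reading its corners, since the side view fitted the right height.

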